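# Seasoning row by height on the coasters

## Robot

A 6-joint arm with a two-finger parallel gripper is mounted at the origin on a cart in front of the work surface, level with it; the furniture and walls round the work are solid. World frame = base frame: x ahead of the robot, y to its left, z up, the work surface at z = 0. Lengths are in mm, angles in degrees, forces in N, time in s.
With the tool pointing down it reaches from about 300 to 850 mm from the base axis. Payload 4.2 kg.
Tool frame: the origin (TCP) lies midway between the tips of the shut fingers; the grasp point (between the pads) lies 19 mm behind it; x points along the fingers, y is the direction in which the jaws open and shut, and the axes are right-handed (so a half turn about x gives the same grasp; the last joint's range is limited). The gripper opens to 91 mm and grips with 3 to 60 N. Pads are 32 mm wide; open, the fingers measure 118 mm over their backs; the gripper's body (76 mm by 178 mm) begins 60 mm behind the grasp point.
Start: joints at [-72.823, 18.312, 89.639, -0, 72.044, -1.146], TCP at [180.771, -545.865, 178.776] pointing down, gripper open.
Joint ranges: [-177.97, 177.97], [-48.28, 115.42], [12.27, 149.76], [-77.06, 257.06], [2.81, 150.46], [-146.56, 146.56]. Speed limits (degrees/s): [147.25, 147.25, 180, 180, 180, 180].

## Interface

Orientations are given as [roll, pitch, yaw] about the fixed x, y, z axes, in that order (R = Rz(yaw) Ry(pitch) Rx(roll)).
In Python, from workcell import * gives the robot as it stands.
- The arm moves only by the shell command python3 -m handwheel 'ROWS' [FORCE]. ROWS is a JSON object of lists of equal length, an entry for each row: "gripper": the closure, from 0 (fully open) to 1 (shut); "offset": the shift along the tool's x, y, z in mm, a list of three; "rot": the turn, a rotation vector about the tool's x, y, z in degrees, a list of three. A call has 1 to 5 rows; each row is the pose to reach, as a shift and turn from the pose commanded when the call began, along the tool's axes at that moment; what a row does not reach only later rows make up. A row lasts 1/12 s, in which the tool goes at most 41.7 mm and 7.16 degrees, less where a joint would pass 70% of its speed; a pose out of reach is approached as far as the arm can. A call with a gripper value outside its range is refused whole. The fingers move at their own pace and stop on an object; FORCE is the grip in N (left out, the last holds). Time passes only in rows, so rows that repeat a pose let the fingers close. It gives the time, the measured TCP pose, the force and the opening at its end, in the units of the state.
- state(): the state, without advancing time (a new reading comes with each control period).
- grab_frame(name): name is "side" or "top" or "wrist"; returns the picture (384x512x3 uint8, red, green, blue); there is no depth.
- camera_params(name): a dict with "fx", "fy", "cx", "cy" (pixels), "position" and "attitude" of the camera in the world; the wrist camera has in their place "hand_eye" (4x4, takes a point from camera to tool coordinates, whose origin is the TCP and whose axes are the tool frame's). Camera axes: x right, y up, looking along -z (the intrinsics and any distortion apply to the point x, -y, -z); pixel columns grow to the right and rows downward; lengths in mm; the calibration is good to about 2 mm. A picture is of the moment at which its call begins: read the wrist's pose just before it. camera_params takes no time and is no camera call.
- job_done(): hands the job in, once; it reports no verdict.
The state is a dict: "time_s": time; "qpos": joint angles; "qvel": joint speeds; "effort": joint torques, N m; "ee_pos": TCP position; "ee_rot": TCP orientation; "force": force on the tool from outside, world axes, zero at the start; "torque": the same for the moment, N m; "gripper_width": finger opening in mm.
Only numpy, scipy, OpenCV 4.12 (cv2) and the standard library are available. Lean on these libraries where they do the work, as an engineer would, in place of code of your own. Each camera call takes 0.05 s, during which the arm holds its last target.

## Task

Stand the pepper mill, the spice jar, the white cup and the little steel jug on the row of blue coasters beside the hob in order of height, one upright in the middle of each coaster, the tallest on the coaster next to the green timer that stands at one end of the row, and the shortest at the other end, next to the garlic. Do not knock any of them over, and leave that timer and the garlic where they are.

Things in the scene. Friction and masses are not known exactly. Their poses are not given: they have to be found in the camera images.
- pepper_mill_center (a point): dark brown turned wooden pepper mill, standing, 170 mm tall, round, body 58 mm across up to 122 mm above its foot, then a 50 mm wide head and a small steel knob; point on its axis half-way up, 85 mm above its foot; z up along the axis. Grip it from above round the ball-shaped head, widest (50 mm) 140 mm above its foot, from any side
- spice_jar_center (a point): round clear spice jar with a red cap, standing, 106 mm tall, body 43 mm, cap 45 mm across; point on its axis half-way up, 53 mm above its foot; z up along the axis. Grip it from above near the top, round the shoulder or cap (60 to 100 mm above its foot), from any side
- white_cup_center (a point): plain white barrel-shaped cup without handle, open at the top, slightly squared in plan, 87 mm tall and 62 mm wide across its flats; point at the centre half-way up, 43.5 mm above its foot; x and y square to the flats, z up. It can be gripped across its flats, half-way up
- steel_jug_center (a point): small grey steel milk jug, standing, 65 mm tall, round body 57 mm across, with one strap handle that reaches 45 mm from the body's axis along the point's -y; point on the body's axis half-way up, 32.5 mm above its foot; x across the body square to the handle, z up. It can be gripped across the body along x, half-way up
- coaster_1: round flat blue glazed coaster with a thin white ring, 80 mm across, 5 mm thick, fixed to the worktop; number 1 of the four in a row counted from the robot's left, about 90 mm from centre to centre; origin at the centre of its underside, on the worktop (z = 0), z up
- coaster_2: round flat blue glazed coaster with a thin white ring, 80 mm across, 5 mm thick, fixed to the worktop; number 2 of the four in a row counted from the robot's left, about 90 mm from centre to centre; origin at the centre of its underside, on the worktop (z = 0), z up
- coaster_3: round flat blue glazed coaster with a thin white ring, 80 mm across, 5 mm thick, fixed to the worktop; number 3 of the four in a row counted from the robot's left, about 90 mm from centre to centre; origin at the centre of its underside, on the worktop (z = 0), z up
- coaster_4: round flat blue glazed coaster with a thin white ring, 80 mm across, 5 mm thick, fixed to the worktop; number 4 of the four in a row counted from the robot's left, about 90 mm from centre to centre; origin at the centre of its underside, on the worktop (z = 0), z up
- green_timer: kitchen timer with lime green top half and white foot, 65 mm across, 58 mm tall, standing about 90 mm from the centre of the coaster at one end of the row, in line with it; the end differs from start to start; origin at the centre of its underside. Loose: not to be moved. (A like one far away in the back left corner of the worktop is mere scenery)
- garlic: garlic bulb, 50 mm across, 51 mm tall, standing about 90 mm beyond the coaster at the other end of the row; origin at the centre of its underside. Loose: not to be moved. (A like one far away in the back left corner of the worktop is mere scenery)
Not all that is in view belongs to the job. What is shaped like the part that bears spice_jar_center but pink is not meant.

How it is judged:
By the outcome, as a careful person would: the job done as asked, in the order asked, and still so for the second after the job is handed in, with the robot touching nothing.
It also fails if it takes over 99 s, if anything falls off the work surface, if the arm or the gripper's body presses on something with over 40 N, if the wrist force passes 120 N, or if a joint passes its speed limit or range.

## Working session

There is one attempt and no reset: what is moved stays moved. The work goes in short steps, Python scripts to look and compute and a shell command to move; the robot and the scene stay as the last step left them, time stands still between calls to the robot, and variables do not carry over. Pictures are saved under pics/ and viewed, and the job is handed in when it is done.

```bash
ls; mkdir -p pics; python3 - <<'E'
from workcell import *
import cv2
print(state())
for n in ["side","top","wrist"]:
    print(n,camera_params(n))
    im=grab_frame(n); cv2.imwrite(f"pics/{n}0.png",im[:,:,::-1])
E
```

```text
pics
{'time_s': 0.0, 'qpos': array([-7.28219038e+01,  1.83509043e+01,  8.97069883e+01, -7.99566063e-04,
        7.20430772e+01, -1.14427763e+00]), 'qvel': array([ 0.00028632,  0.04711004, -0.04124179,  0.03777009,  0.04650532,
        0.00594095]), 'effort': array([ 1.94065137e-04, -4.12460804e+01, -2.31971133e+01,  7.26711145e-02,
        4.54412133e-02, -1.50256092e-04]), 'ee_pos': array([ 180.60212148, -545.30061035,  177.92377317]), 'ee_rot': array([-90.71291688,  89.89902725, 107.60970409]), 'force': array([-0.10933828,  0.71143988,  0.11387901]), 'torque': array([-0.01426063, -0.01279785,  0.03065977]), 'gripper_width': 91.33396460907248}
side {'fx': 456.081527718941, 'fy': 456.081527718941, 'cx': 244.8841036201539, 'cy': 191.95975408648462, 'position': array([-417.62023129,  279.87803649,  834.85894223]), 'attitude': array([ 52.085224  ,   1.24363911, -99.12998724])}
top {'fx': 351.38972099016553, 'fy': 351.38972099016553, 'cx': 259.3790475531232, 'cy': 192.67852737256504, 'position': array([429.10115563, 140.29381308, 932.66943348]), 'attitude': array([ 6.57493996e+00,  3.84744353e-02, -8.94414500e+01])}
wrist {'fx': 282.0350824918288, 'fy': 282.0350824918288, 'cx': 253.51433689467214, 'cy': 189.3313101962104, 'hand_eye': array([[ 9.12411256e-05,  2.83455896e-01, -9.58985269e-01,
        -2.06244554e+02],
       [ 9.99999951e-01, -3.12511540e-04,  2.77155720e-06,
         8.94558258e-02],
       [-2.98908349e-04, -9.58985223e-01, -2.83455911e-01,
        -7.96177019e+01],
       [ 0.00000000e+00,  0.00000000e+00,  0.00000000e+00,
         1.00000000e+00]])}
```

View pics/side0.png

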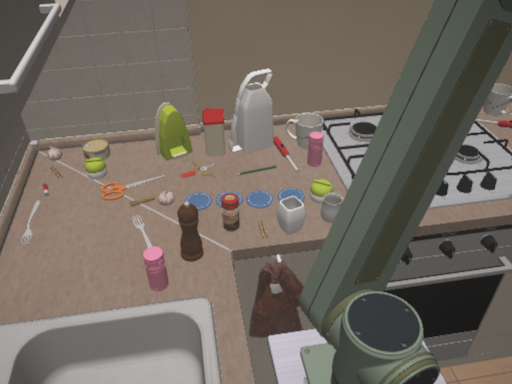

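View pics/top0.png

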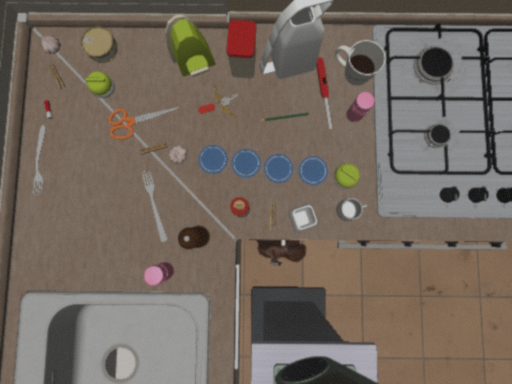

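View pics/wrist0.png

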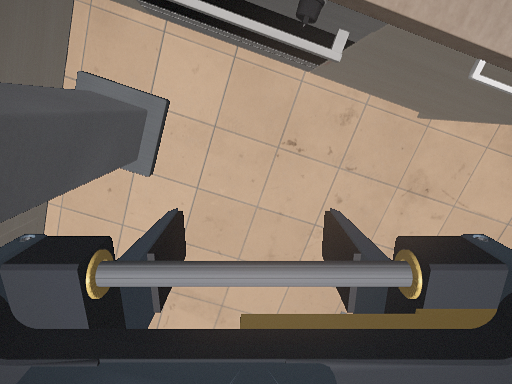

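The top picture shows the garlic at (178,154), left of coaster 1, and the timer at (347,176), right of coaster 4. That gives jug→1, cup→2, jar→3, mill→4. Next I'll enlarge and measure.

```bash
cat > h.py <<'E'
import numpy as np, cv2
from scipy.spatial.transform import Rotation as Ro
from workcell import *
def eul(a): return Ro.from_euler('xyz',a,degrees=True).as_matrix()
def campose(n,st=None):
    c=camera_params(n)
    if n!='wrist': return c,eul(c['attitude']),np.array(c['position'])
    st=st or state(); T=np.array(c['hand_eye']); R=eul(st['ee_rot'])
    return c,R@T[:3,:3],R@T[:3,3]+st['ee_pos']
def ray(n,u,v,z,st=None):
    c,R,p=campose(n,st)
    d=R@np.array([(u-c['cx'])/c['fx'],-(v-c['cy'])/c['fy'],-1])
    return p+d*(z-p[2])/d[2]
def proj(n,P,st=None):
    c,R,p=campose(n,st); q=R.T@(np.array(P,float)-p)
    return np.array([c['cx']+c['fx']*q[0]/-q[2], c['cy']+c['fy']*(-q[1])/-q[2]])
def crop(path,out,x0,x1,y0,y1,s):
    im=cv2.imread(path)[y0:y1,x0:x1]; cv2.imwrite(out,cv2.resize(im,None,fx=s,fy=s,interpolation=cv2.INTER_CUBIC))
E
python3 - <<'E'
from h import *
for n in ['top','side']:
    print(n, {k:v for k,v in camera_params(n).items() if 'dist' in k})
    im=cv2.imread(f'pics/{n}0.png'); hsv=cv2.cvtColor(im,cv2.COLOR_BGR2HSV)
    def blobs(lo,hi,z,nm,amin=60):
        m=cv2.inRange(hsv,lo,hi); m=cv2.morphologyEx(m,cv2.MORPH_CLOSE,np.ones((3,3)))
        N,L,S,C=cv2.connectedComponentsWithStats(m)
        for i in range(1,N):
            if S[i,4]>amin: print(nm,S[i],C[i].round(1),ray(n,*C[i],z).round(1))
    blobs((100,90,60),(120,255,255),5,'blue'); blobs((28,120,80),(45,255,255),45,'green')
    blobs((0,170,90),(6,255,255),106,'red',40);
crop('pics/top0.png','pics/topc.png',140,400,130,290,3)
crop('pics/side0.png','pics/sidec.png',130,380,160,300,3)
E
```

```text
top {}
blue [199 146  28  27 534] [212.7 159.5] [624.6 268.2   5. ]
blue [232 150  28  27 534] [245.7 163.8] [613.6 179.4   5. ]
blue [265 155  27  27 536] [277.9 168.8] [600.9  93.    5. ]
blue [299 157  27  28 503] [312.1 171.6] [594.2   1.6   5. ]
green [171  19  39  43 830] [185.2  37. ] [949.5 344.9  45. ]
green [185  54  24  19 288] [195.9  62.1] [878.9 314.   45. ]
green [ 86  71  24  24 434] [97.9 82.3] [820.5 570.9  45. ]
green [336 164  24  23 440] [347.1 174.9] [579.3 -82.1  45. ]
red [227  20  29  37 923] [241.   38.1] [912.1 191.5 106. ]
red [317  58  11  39 201] [321.8  77.1] [812.3  -9.2 106. ]
red [199 104  15   9  76] [206.2 108.1] [730.4 273.4 106. ]
red [231 198  17  17  99] [239.2 208. ] [487.7 189.  106. ]
side {}
blue [281 190  23  11 132] [292.1 193.8] [602.9  -6.3   5. ]
blue [247 192  26  15 264] [258.7 199.3] [595.9  94.6   5. ]
blue [188 194  23  15 214] [199.5 200.7] [621.3 264.6   5. ]
green [ 160  105   32   55 1198] [172.7 133. ] [954.7 325.5  45. ]
green [ 85 158  20  15 245] [ 94.4 164.7] [808.7 571.5  45. ]
green [311 180  21  17 268] [320.7 187.2] [568.3 -79.5  45. ]
red [203 109  20  13 239] [212.5 115. ] [941.4 186.9 106. ]
```

View pics/topc.png

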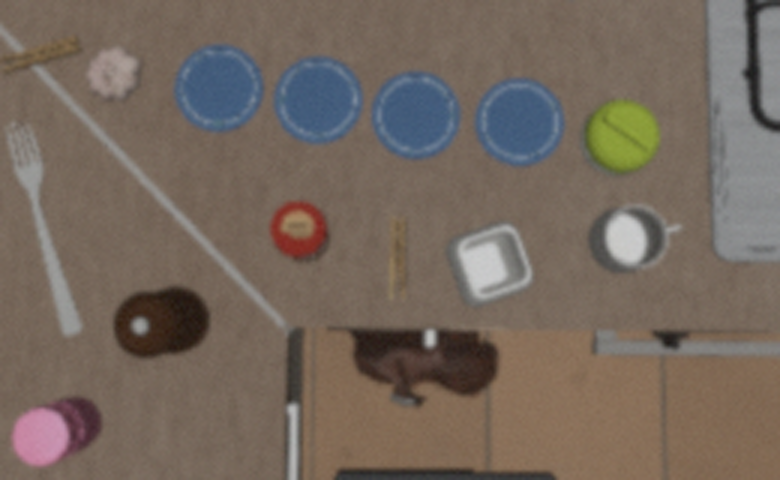

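View pics/sidec.png

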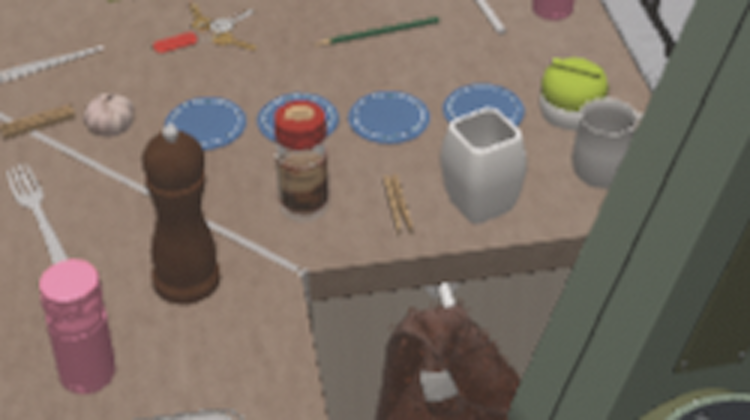

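```bash
python3 - <<'E'
from h import *
st=state(); print(st['time_s'],eul(st['ee_rot']).round(3))
for nm,u,v,z in [('mill',141,326,170),('jar',299,230,106),('cup',490,263,87),('jug',628,237,65),('jughandle',678,228,55),('garlic',112,74,30)]:
    print(nm,ray('top',140+u/3-.33,130+v/3-.33,z).round(1))
print('side')
for nm,u,v,z in [('mill',171,130,170),('jar',301,112,106),('cup',486,130,87),('jug',609,114,65),('garlic',108,114,26)]:
    print(nm,ray('side',130+u/3-.33,160+v/3-.33,z).round(1))
E
```

```text
0.15 [[-0.     0.314 -0.949]
 [ 0.001 -0.949 -0.314]
 [-1.    -0.001 -0.   ]]
mill [416.5 297.2 170. ]
jar [491.5 188.7 106. ]
cup [467.9  36.4  87. ]
jug [491.4 -80.1  65. ]
jughandle [ 500.1 -124.5   55. ]
garlic [632.1 358.6  30. ]
side
mill [411.7 297.5 170. ]
jar [495.3 187.9 106. ]
cup [464.9  32.2  87. ]
jug [492.6 -88.4  65. ]
garlic [626.7 359.2  26. ]
```

```bash
cat >> h.py <<'E'
def Rj(A):
    a=np.deg2rad(A); c,s=np.cos(a),np.sin(a)
    return np.array([[0,c,s],[0,s,-c],[-1,0,0]])
def plan(x,y,z,A):
    st=state(); R=eul(st['ee_rot']); d=R.T@(np.array([x,y,z])-st['ee_pos'])
    rv=Ro.from_matrix(R.T@Rj(A)).as_rotvec(degrees=True)
    jaw=np.degrees(np.arctan2(R[1,1],R[0,1]))
    print('t',round(st['time_s'],2),'pos',st['ee_pos'].round(1),'jaw',jaw.round(1),'F',np.round(st['force'],1),'w',round(st['gripper_width'],1),'q6',st['qpos'][5].round(1))
    print('OFF',d.round(1).tolist(),'ROT',rv.round(1).tolist(),'rows',round(max(np.linalg.norm(d)/41.7,np.linalg.norm(rv)/7.16),1))
E
python3 -c "
from h import *
plan(500,60,300,10)"
```

```text
t 0.15 pos [ 180.6 -545.4  178.1] jaw -71.7 F [0.8 0.1 0.5] w 91.2 q6 -1.1
OFF [-121.2, -474.5, -493.5] ROT [-81.7, -0.1, 0.1] rows 16.7
```

```bash
python3 -m handwheel '{"gripper":[0,0,0,0,0],"offset":[[-8,-28,-30],[-16,-56,-59],[-24,-85,-89],[-32,-113,-118],[-40,-142,-148]],"rot":[[-7,0,0],[-14,0,0],[-21,0,0],[-28,0,0],[-35,0,0]]}'; python3 -c "
from h import *
plan(500,60,300,10)"
```

```text
time_s: 0.57
ee_pos: [276.4, -363.6, 218.6]
ee_rot: [-130.4, 90.0, 103.2]
force: [1.6, 0.4, 0.6]
gripper_width: 91.2
t 0.57 pos [ 276.4 -363.6  218.6] jaw -36.4 F [1.6 0.4 0.6] w 91.2 q6 -17.8
OFF [-81.2, -71.3, -473.7] ROT [-46.4, -0.0, 0.0] rows 11.7
```

Tracking is good. I'll give each row the same end pose.

```bash
python3 -m handwheel '{"gripper":[0,0,0,0,0],"offset":[[-36,-30,-200],[-36,-30,-200],[-36,-30,-200],[-36,-30,-200],[-36,-30,-200]],"rot":[[-35,0,0],[-35,0,0],[-35,0,0],[-35,0,0],[-35,0,0]]}'; python3 -c "
from h import *
plan(500,60,300,10)"
```

```text
time_s: 0.98
ee_pos: [371.9, -185.0, 255.0]
ee_rot: [85.0, 90.0, -6.3]
force: [0.9, -0.1, 0.4]
gripper_width: 91.3
t 0.98 pos [ 371.9 -185.   255. ] jaw -1.3 F [ 0.9 -0.1  0.4] w 91.3 q6 -26.7
OFF [-45.0, 122.4, -247.9] ROT [-11.3, 0.0, -0.0] rows 6.7
```

```bash
python3 -m handwheel '{"gripper":[0,0,0,0,0],"offset":[[-45,122,-160],[-45,122,-160],[-45,122,-160],[-45,122,-160],[-45,122,-160]],"rot":[[-11,0,0],[-11,0,0],[-11,0,0],[-11,0,0],[-11,0,0]]}'; python3 -c "
from h import *
plan(500,60,300,10)
st=state();im=grab_frame('wrist');cv2.imwrite('pics/w1.png',im[:,:,::-1])
import pickle;pickle.dump(st,open('pics/w1.pkl','wb'))
"
```

```text
time_s: 1.4
ee_pos: [499.0, -28.6, 299.9]
ee_rot: [30.7, 90.0, -49.9]
force: [0.3, -1.1, -0.4]
gripper_width: 91.4
t 1.4 pos [499.  -28.6 299.9] jaw 9.4 F [ 0.3 -1.1 -0.4] w 91.4 q6 -14.0
OFF [-0.1, 15.4, -87.3] ROT [-0.6, 0.0, -0.0] rows 2.1
```

View pics/w1.png

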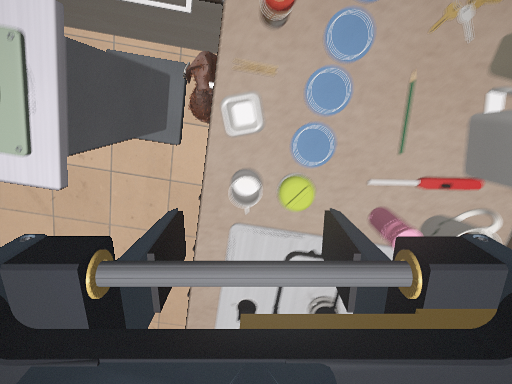

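```bash
python3 - <<'E'
from h import *
import pickle
st=pickle.load(open('pics/w1.pkl','rb'))
im=cv2.imread('pics/w1.png'); hsv=cv2.cvtColor(im,cv2.COLOR_BGR2HSV)
m=cv2.inRange(hsv,(100,90,60),(120,255,255)); m=cv2.morphologyEx(m,cv2.MORPH_CLOSE,np.ones((5,5)))
N,L,S,C=cv2.connectedComponentsWithStats(m)
for i in range(1,N):
    if S[i,4]>300: print(S[i],C[i].round(1),ray('wrist',*C[i],5,st).round(1))
crop('pics/w1.png','pics/w1c.png',200,380,50,230,4)
E
```

```text
[ 326    9   46   52 1590] [348.9  34.1] [617.4 183.4   5. ]
[ 307   68   43   46 1290] [328.1  90.3] [604.8  95.5   5. ]
[ 293  124   40   42 1079] [313.1 144.1] [599.9   3.7   5. ]
```

View pics/w1c.png

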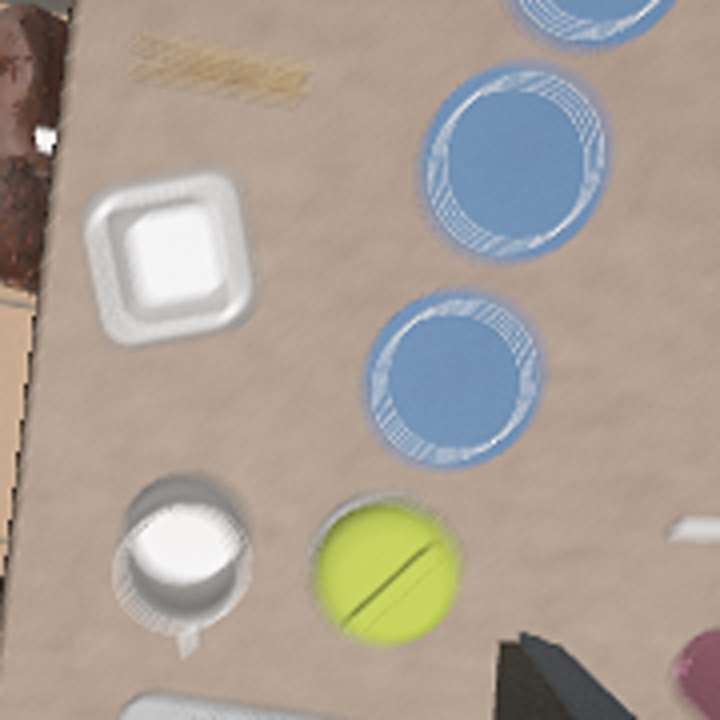

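```bash
python3 - <<'E'
from h import *
st=state();im=grab_frame('wrist');cv2.imwrite('pics/w2.png',im[:,:,::-1])
hsv=cv2.cvtColor(im[:,:,::-1].copy(),cv2.COLOR_BGR2HSV)
m=cv2.inRange(hsv,(100,90,60),(120,255,255)); m=cv2.morphologyEx(m,cv2.MORPH_CLOSE,np.ones((5,5)))
N,L,S,C=cv2.connectedComponentsWithStats(m)
for i in range(1,N):
    if S[i,4]>300: print(S[i],C[i].round(1),ray('wrist',*C[i],5,st).round(1))
m=cv2.inRange(hsv,(28,120,80),(45,255,255))
N,L,S,C=cv2.connectedComponentsWithStats(m)
for i in range(1,N):
    if S[i,4]>300: print(S[i],C[i].round(1),ray('wrist',*C[i],40,st).round(1))
for p in [(488,-83,65),(467,35,87)]:print(proj('wrist',p,st))
crop('pics/w2.png','pics/w2c.png',200,380,50,230,4)
plan(490,-83,180,40)
E
```

```text
[ 317   15   49   53 2019] [341.3  41.1] [614.9 179.5   5. ]
[ 298   72   46   48 1723] [321.   95.8] [602.1  92.4   5. ]
[ 285  128   43   43 1469] [306.  149.1] [ 5.968e+02 -1.000e-01  5.000e+00]
[272 180  36  35 982] [289.4 197.2] [579.  -82.9  40. ]
[237.06743341 193.17893918]
[234.29589153 118.36062098]
t 1.5 pos [501.5 -26.8 299.8] jaw 9.7 F [ 0.6 -0.2  0.2] w 91.1 q6 -14.1
OFF [119.7, -21.1, 53.7] ROT [-30.3, -0.0, -0.2] rows 4.2
```

View pics/w2c.png

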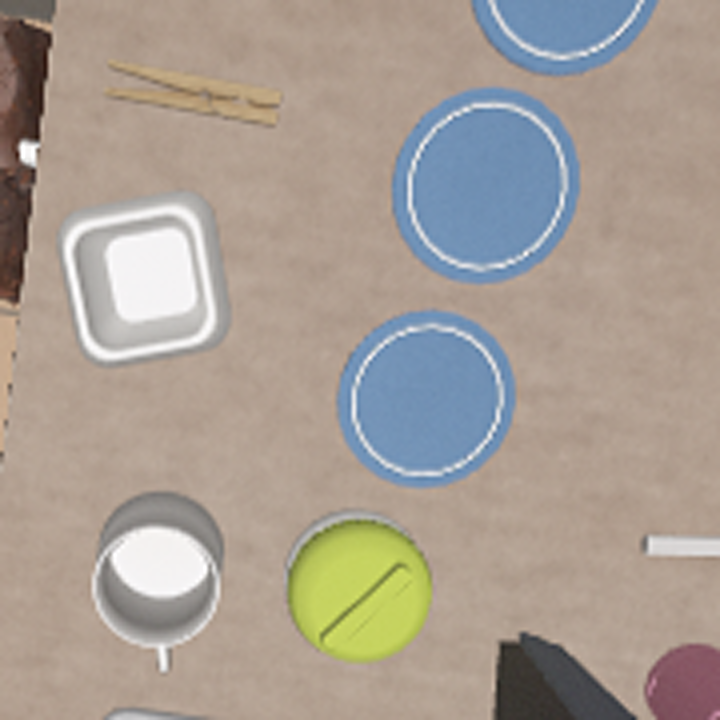

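```bash
python3 - <<'E'
from h import *
o=np.array([200-.375,50-.375])
st=state()
f=lambda u,v,z:print(ray('wrist',*(o+np.array([u,v])/4),z,st).round(1))
f(157,586,64); f(145,283,87)
f(163,670,55)
for a in [(62,222),(187,200),(215,335),(95,362)]: f(*a,87)
E
```

```text
[488.1 -91.8  64. ]
[466.1  28.5  87. ]
[ 496.5 -131.7   55. ]
[433.8  44.5  87. ]
[476.5  59.3  87. ]
[494.2  14.5  87. ]
[452.2  -2.5  87. ]
```

```bash
python3 -m handwheel '{"gripper":[0,0,0,0,0],"offset":[[100,-21,58],[100,-21,58],[100,-21,58],[100,-21,58],[100,-21,58]],"rot":[[-28,0,0],[-28,0,0],[-28,0,0],[-28,0,0],[-28,0,0]]}';  python3 -m handwheel '{"gripper":[0,0],"offset":[[0,0,0],[0,0,0]],"rot":[[0,0,0],[0,0,0]]}' ; python3 - <<'E'
from h import *
st=state();im=grab_frame('wrist');cv2.imwrite('pics/w3.png',im[:,:,::-1])
plan(488,-89,180,38)
for y in (-85,-89,-93): print(proj('wrist',(488,y,65),st))
E
```

```text
time_s: 1.92
ee_pos: [484.5, -92.4, 197.3]
ee_rot: [-135.0, 89.7, 172.3]
force: [0.7, 0.5, 0.2]
gripper_width: 91.4
time_s: 2.08
ee_pos: [487.4, -91.6, 200.5]
ee_rot: [39.7, 89.9, -13.1]
force: [0.0, 0.3, -0.3]
gripper_width: 91.2
t 2.13 pos [487.5 -91.5 200.7] jaw 37.2 F [0.6 0.2 0.1] w 91.2 q6 -49.2
OFF [20.7, 1.8, -1.7] ROT [-0.8, 0.1, -0.1] rows 0.5
[257.54933122 169.48987918]
[255.59063685 172.00234806]
[253.64205142 174.50184995]
```

View pics/w3.png

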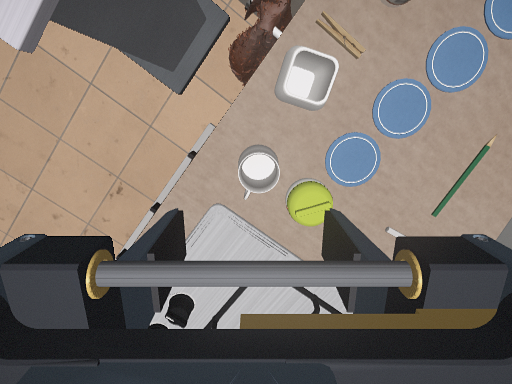

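```bash
python3 - <<'E'
from h import *
crop('pics/w3.png','pics/w3c.png',220,345,125,235,6)
E
```

```text
(no output)
```

View pics/w3c.png

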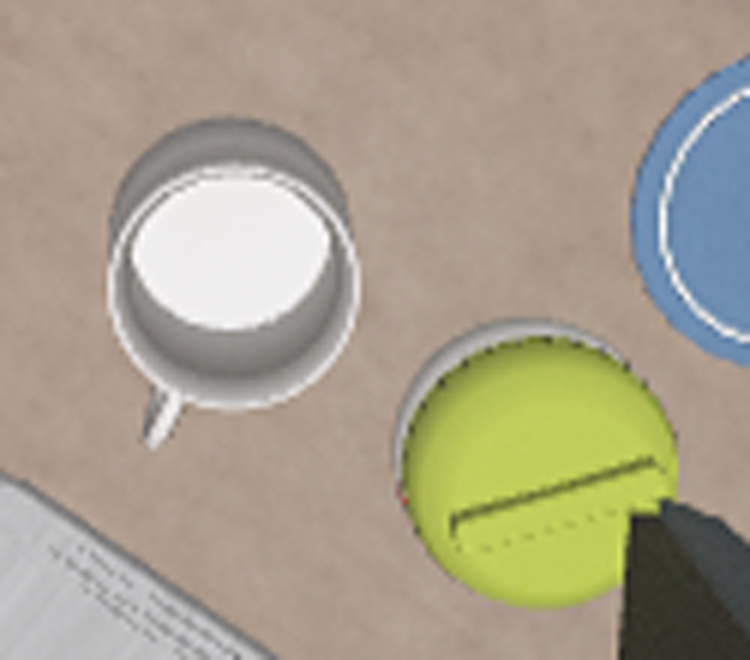

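```bash
python3 - <<'E'
from h import *
st=state()
j=ray('wrist',258.6,172.3,65,st); t=ray('wrist',220-.4+540/6,125-.4+470/6,35,st)
print(j.round(1),t.round(1))
# base circle of body: crop x108..352,top 117
plan(j[0],j[1],80,38)
# clearance of front finger corners vs timer
for half in (36,45.5):
  for A in (30,35,38,42):
    R=Rj(A)[:2]; y=R[:,1]; z=R[:,2]
    print(half,A,[round(np.linalg.norm(j[:2]+y*r+z*s-t[:2])-32.5,1) for r in (half,half+13.5) for s in (-16,0,16)])
E
```

```text
[491.4 -86.9  65. ] [579.6 -83.8  35. ]
t 2.13 pos [487.5 -91.5 200.7] jaw 37.2 F [0.6 0.2 0.1] w 91.2 q6 -49.2
OFF [120.7, 5.6, -1.5] ROT [-0.8, 0.1, -0.1] rows 2.9
36 30 [np.float64(38.6), np.float64(26.4), np.float64(16.5), np.float64(31.5), np.float64(17.7), np.float64(5.6)]
36 35 [np.float64(42.0), np.float64(28.7), np.float64(17.2), np.float64(36.1), np.float64(21.4), np.float64(7.8)]
36 38 [np.float64(44.0), np.float64(30.3), np.float64(17.9), np.float64(38.8), np.float64(23.8), np.float64(9.5)]
36 42 [np.float64(46.8), np.float64(32.4), np.float64(19.0), np.float64(42.4), np.float64(27.0), np.float64(12.0)]
45.5 30 [np.float64(33.4), np.float64(20.1), np.float64(8.7), np.float64(27.9), np.float64(13.0), np.float64(-0.8)]
45.5 35 [np.float64(37.6), np.float64(23.4), np.float64(10.4), np.float64(33.3), np.float64(17.8), np.float64(2.9)]
45.5 38 [np.float64(40.1), np.float64(25.4), np.float64(11.7), np.float64(36.5), np.float64(20.8), np.float64(5.4)]
45.5 42 [np.float64(43.5), np.float64(28.3), np.float64(13.8), np.float64(40.7), np.float64(24.8), np.float64(9.1)]
```

```bash
python3 -m handwheel '{"gripper":[0.19,0.19,0.19,0.19,0.19],"offset":[[40,5.6,-1.5],[80,5.6,-1.5],[100,5.6,-1.5],[115,5.6,-1.5],[115,5.6,-1.5]],"rot":[[-4.8,0,0],[-4.8,0,0],[-4.8,0,0],[-4.8,0,0],[-4.8,0,0]]}' 20; python3 - <<'E'
from h import *
im=grab_frame('wrist');cv2.imwrite('pics/w4.png',im[:,:,::-1])
plan(491,-87,15,42)
E
```

```text
time_s: 2.55
ee_pos: [488.6, -86.1, 82.3]
ee_rot: [-142.9, 89.7, 169.2]
force: [-0.1, 0.1, 0.0]
gripper_width: 74.0
t 2.6 pos [490.  -86.4  84.1] jaw 42.1 F [-0.7  0.4  0.5] w 74.1 q6 -53.4
OFF [69.1, 0.4, 1.2] ROT [0.1, -0.1, 0.1] rows 1.7
```

View pics/w4.png

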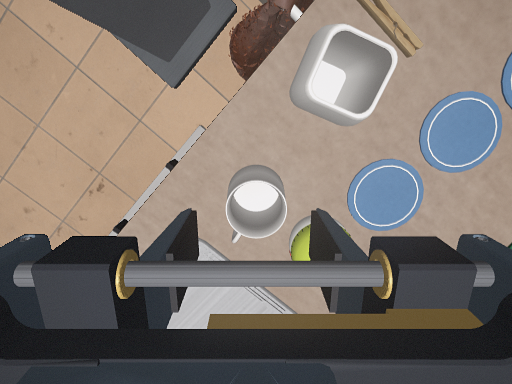

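```bash
python3 - <<'E'
from h import *
print(ray('wrist',256.5,208.5,65).round(1))
crop('pics/w4.png','pics/w4c.png',210,310,150,250,6)
E
```

```text
[493.3 -87.4  65. ]
```

View pics/w4c.png

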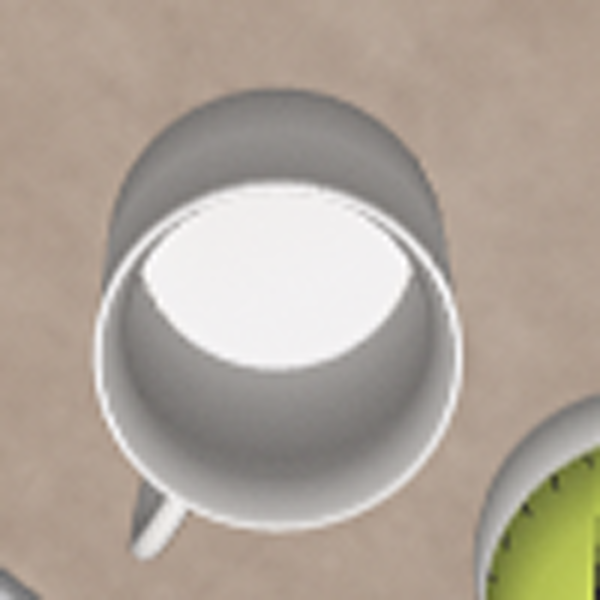

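```bash
python3 -m handwheel '{"gripper":[0.19,0.19,0.19,0.19,0.19],"offset":[[35,2,3],[60,2,3],[69,2,3],[69,2,3],[69,2,3]],"rot":[[0,0,0],[0,0,0],[0,0,0],[0,0,0],[0,0,0]]}' 20;python3 -m handwheel '{"gripper":[0.7,0.7,0.7,0.7],"offset":[[0,0,0],[0,0,0],[0,0,0],[0,0,0]],"rot":[[0,0,0],[0,0,0],[0,0,0],[0,0,0]]}' 20; python3 - <<'E'
from h import *
im=grab_frame('wrist');cv2.imwrite('pics/w5.png',im[:,:,::-1])
plan(493,-87,150,42)
E
```

```text
time_s: 3.02
ee_pos: [495.2, -87.9, 16.9]
ee_rot: [35.1, 89.9, -12.8]
force: [0.3, -0.0, 0.4]
gripper_width: 73.9
time_s: 3.35
ee_pos: [494.5, -88.0, 16.6]
ee_rot: [28.6, 89.9, -19.3]
force: [0.3, 0.3, 4.5]
gripper_width: 50.9
t 3.4 pos [494.5 -87.9  16.6] jaw 42.1 F [-0.6  0.2  5.7] w 51.0 q6 -53.5
OFF [-133.4, -0.4, -1.5] ROT [0.1, 0.1, -0.1] rows 3.2
```

View pics/w5.png

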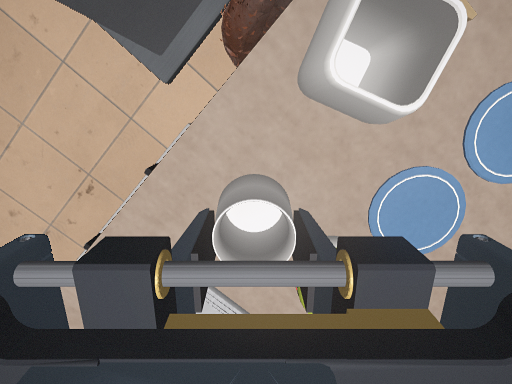

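```bash
python3 -m handwheel '{"gripper":[0.7,0.7],"offset":[[0,0,0],[0,0,0]],"rot":[[0,0,0],[0,0,0]]}' 20; python3 - <<'E'
from h import *
crop('pics/w5.png','pics/w5c.png',170,340,160,300,4)
E
```

```text
time_s: 3.57
ee_pos: [494.5, -87.9, 16.6]
ee_rot: [28.8, 89.9, -19.0]
force: [-1.3, -0.3, 6.1]
gripper_width: 51.4
```

View pics/w5c.png

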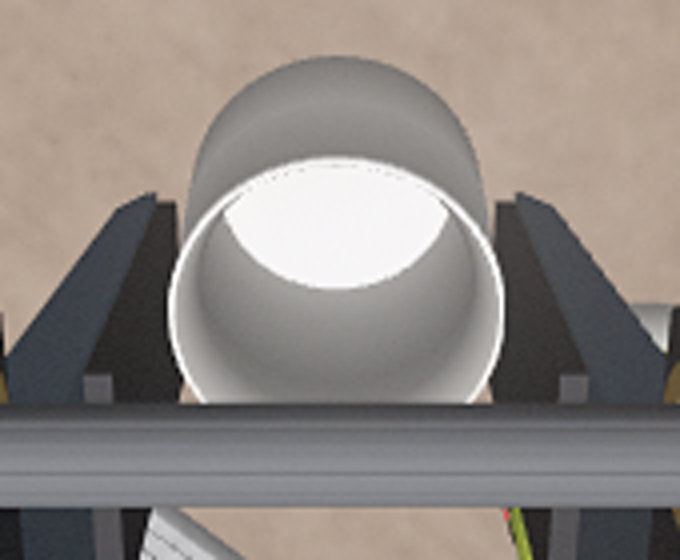

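```bash
python3 - <<'E'
from h import *
st=state()
c=170-.4+336/4
for v in (280,290): print(ray('wrist',c,160-.4+v/4,65,st).round(1))
R=eul(st['ee_rot'])
for s in(-16,0,16): # pad corners
    print(s,proj('wrist',st['ee_pos']+R@np.array([0,25.5,s]),st).round(1), proj('wrist',st['ee_pos']+R@np.array([-19,25.5,s]),st).round(1))
print(proj('wrist',st['ee_pos']+R@np.array([-49,0,0]),st).round(1))
E
```

```text
[488.2 -82.1  65. ]
[489.3 -83.3  65. ]
-16 [287.8 194. ] [290.9 202.1]
0 [287.1 213.5] [290.1 223.2]
16 [286.4 232.2] [289.3 243.3]
[254.8 242.6]
```

```bash
python3 -m handwheel '{"gripper":[0.7,0.7,0.7,0.7,0.7],"offset":[[-15,0,0],[-50,0,0],[-90,0,0],[-130,0,0],[-130,0,0]],"rot":[[0,0,0],[0,0,0],[0,0,0],[0,0,0],[0,0,0]]}' 20; python3 - <<'E'
from h import *
plan(623,267,140,42)
E
```

```text
time_s: 3.98
ee_pos: [499.0, -88.7, 153.2]
ee_rot: [36.6, 89.1, -11.3]
force: [0.6, -0.5, -0.2]
gripper_width: 51.1
t 3.98 pos [499.  -88.7 153.2] jaw 42.1 F [ 0.6 -0.5 -0.2] w 51.1 q6 -53.5
OFF [14.0, 330.4, -180.9] ROT [0.1, 0.7, -0.5] rows 9.0
```

```bash
python3 -m handwheel '{"gripper":[0.7,0.7,0.7,0.7,0.7],"offset":[[0,20,-11],[0,55,-30],[0,90,-49],[0,125,-68],[0,160,-88]],"rot":[[0,0,0],[0,0,0],[0,0,0],[0,0,0],[0,0,0]]}' 20; python3 - <<'E'
from h import *
im=grab_frame('wrist');cv2.imwrite('pics/w6.png',im[:,:,::-1])
plan(623,267,140,42)
E
```

```text
time_s: 4.4
ee_pos: [553.6, 86.4, 144.9]
ee_rot: [-106.6, 90.0, -154.5]
force: [0.6, -0.8, -1.3]
gripper_width: 51.1
t 4.45 pos [556.3  94.  144.9] jaw 42.3 F [ 4.5  5.6 -1.2] w 51.0 q6 -34.2
OFF [6.2, 165.7, -83.1] ROT [0.3, -0.2, -0.4] rows 4.4
```

View pics/w6.png

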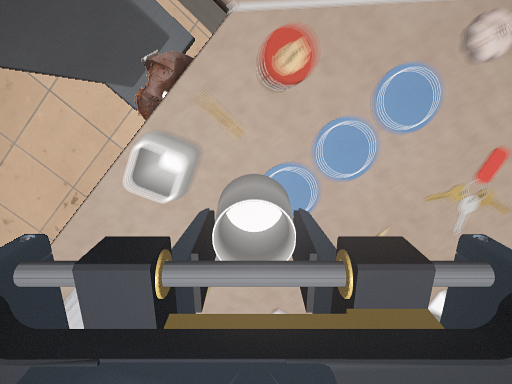

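```bash
python3 -m handwheel '{"gripper":[0.7,0.7,0.7,0.7,0.7],"offset":[[6,41,-20],[15,80,-40],[30,120,-60],[40,155,-80],[40,167,-82]],"rot":[[0,0,0],[0,0,0],[0,0,0],[0,0,0],[0,0,0]]}' 20;  python3 -m handwheel '{"gripper":[0.7,0.7,0.7],"offset":[[0,0,0],[0,0,0],[0,0,0]],"rot":[[0,0,0],[0,0,0],[0,0,0]]}'; python3 - <<'E'
from h import *
st=state()
for n in ('wrist','side','top'):
    im=grab_frame(n);cv2.imwrite(f'pics/{n}7.png',im[:,:,::-1])
im=cv2.imread('pics/wrist7.png')
hsv=cv2.cvtColor(im,cv2.COLOR_BGR2HSV)
m=cv2.inRange(hsv,(100,90,60),(120,255,255)); m=cv2.morphologyEx(m,cv2.MORPH_CLOSE,np.ones((5,5)))
N,L,S,C=cv2.connectedComponentsWithStats(m)
for i in range(1,N):
    if S[i,4]>300: print(S[i],C[i].round(1),ray('wrist',*C[i],5,st).round(1))
plan(627,266,22,42)
E
```

```text
time_s: 4.87
ee_pos: [621.4, 261.3, 102.4]
ee_rot: [-135.9, 89.8, 176.3]
force: [-0.3, -0.8, -0.7]
gripper_width: 50.9
time_s: 5.12
ee_pos: [621.8, 256.7, 104.9]
ee_rot: [-92.0, 89.9, -139.9]
force: [0.4, 0.1, -0.8]
gripper_width: 51.1
[ 230  141   70   57 2255] [267.7 163.5] [619.4 281.3   5. ]
[ 174  193   46   46 1004] [193.  209.8] [592.4 183.4   5. ]
t 5.27 pos [622.2 256.3 106. ] jaw 42.0 F [ 0.7  0.  -0.9] w 51.0 q6 -20.6
OFF [84.0, 10.0, -4.0] ROT [0.0, 0.0, -0.0] rows 2.0
```

View pics/wrist7.png

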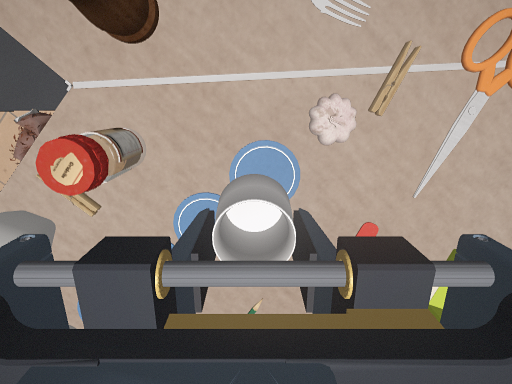

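View pics/side7.png

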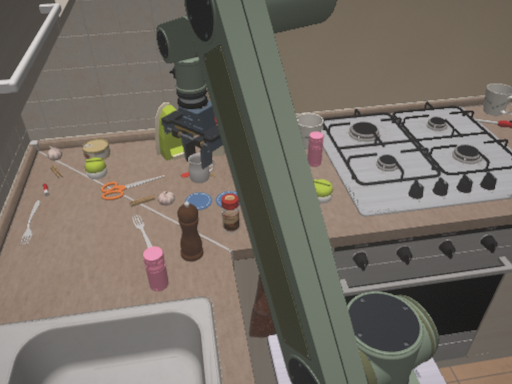

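```bash
cat >> h.py <<'E'
from scipy.optimize import least_squares
def coaster_fit(path,st,guess,n='wrist'):
    im=cv2.imread(path); hsv=cv2.cvtColor(im,cv2.COLOR_BGR2HSV)
    m=cv2.inRange(hsv,(100,90,60),(120,255,255)); m=cv2.morphologyEx(m,cv2.MORPH_CLOSE,np.ones((5,5)))
    cs,_=cv2.findContours(m,cv2.RETR_EXTERNAL,cv2.CHAIN_APPROX_NONE)
    P=np.array([ray(n,*q[0],5,st)[:2] for c in cs for q in c])
    P=P[np.abs(np.linalg.norm(P-guess,axis=1)-40)<9]
    r=least_squares(lambda x:np.linalg.norm(P-x,axis=1)-40,guess,loss='soft_l1',f_scale=1)
    return r.x.round(1),len(P)
E
python3 - <<'E'
from h import *
st=state()
print(coaster_fit('pics/wrist7.png',st,np.array([625.,268])))
print(ray('wrist',254,238,105+50-1,st).round(1))
for d in range(228,244,3): print(d,ray('wrist',254.5,d,st['ee_pos'][2]+50,st).round(1))
E
```

```text
(array([627.4, 267.1]), 142)
[620.1 257.9 154. ]
228 [615.2 263.8 156. ]
231 [616.5 262.3 156. ]
234 [617.9 260.8 156. ]
237 [619.2 259.4 156. ]
240 [620.5 257.9 156. ]
243 [621.9 256.4 156. ]
```

```bash
python3 -m handwheel '{"gripper":[0.7,0.7,0.7,0.7,0.7],"offset":[[30,10.8,-2.6],[55,10.8,-2.6],[70,10.8,-2.6],[79,10.8,-2.6],[82,10.8,-2.6]],"rot":[[0,0,0],[0,0,0],[0,0,0],[0,0,0],[0,0,0]]}' 20;  python3 -m handwheel '{"gripper":[0.7,0.7],"offset":[[0,0,0],[0,0,0]],"rot":[[0,0,0],[0,0,0]]}'; python3 - <<'E'
from h import *
plan(628.5,265.5,22,42)
st=state()
im=grab_frame('wrist');cv2.imwrite(f'pics/wrist8.png',im[:,:,::-1])
print(coaster_fit('pics/wrist8.png',st,np.array([626.,267])))
E
```

```text
time_s: 5.68
ee_pos: [627.8, 265.6, 22.3]
ee_rot: [-106.0, 89.9, -153.9]
force: [-0.1, 0.1, -0.7]
gripper_width: 51.0
time_s: 5.85
ee_pos: [629.6, 266.8, 24.9]
ee_rot: [68.2, 89.9, 20.3]
force: [0.3, 0.3, -0.5]
gripper_width: 51.0
t 5.85 pos [629.6 266.8  24.9] jaw 42.1 F [ 0.3  0.3 -0.5] w 51.0 q6 -20.1
OFF [2.9, -1.7, 0.3] ROT [0.1, 0.0, -0.1] rows 0.1
(array([626.3, 267.9]), 201)
```

View pics/wrist8.png

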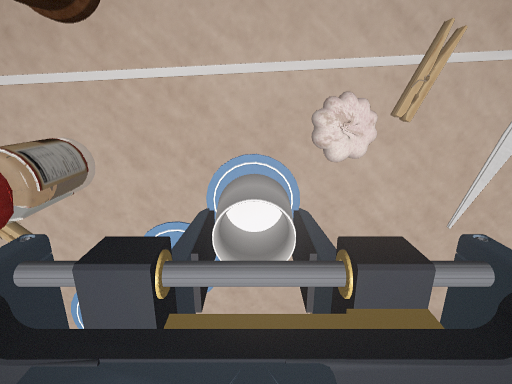

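```bash
python3 -m handwheel '{"gripper":[0.7,0.7,0.7],"offset":[[2,-1,0],[3.5,-1,0],[3.5,-1,0]],"rot":[[0,0,0],[0,0,0],[0,0,0]]}' 20;  python3 -c "
from h import *
plan(628,266,22,42)"
```

```text
time_s: 6.15
ee_pos: [628.6, 266.5, 21.7]
ee_rot: [70.9, 89.9, 23.0]
force: [-0.5, 0.3, 4.8]
gripper_width: 50.8
t 6.15 pos [628.6 266.5  21.7] jaw 42.1 F [-0.5  0.3  4.8] w 50.8 q6 -20.1
OFF [-0.3, -0.8, 0.0] ROT [0.1, 0.0, -0.1] rows 0.0
```

Contact (5 N). Release and retreat.

```bash
python3 -m handwheel '{"gripper":[0.2,0.2,0.2,0.2],"offset":[[0,0,0],[0,0,0],[0,0,0],[0,0,0]],"rot":[[0,0,0],[0,0,0],[0,0,0],[0,0,0]]}'; python3 -m handwheel '{"gripper":[0.2,0.2,0.2,0.2,0.2],"offset":[[-20,0,0],[-60,0,0],[-100,0,0],[-140,0,0],[-140,0,0]],"rot":[[0,0,0],[0,0,0],[0,0,0],[0,0,0],[0,0,0]]}';  python3 -c "
from h import *
im=grab_frame('wrist');cv2.imwrite(f'pics/wrist9.png',im[:,:,::-1])
plan(466,30,190,20)"
```

```text
time_s: 6.48
ee_pos: [627.8, 266.2, 19.8]
ee_rot: [-83.5, 90.0, -131.4]
force: [-0.6, 0.5, -0.0]
gripper_width: 72.3
time_s: 6.9
ee_pos: [632.5, 268.1, 169.8]
ee_rot: [69.8, 89.0, 22.0]
force: [2.0, 0.8, 2.0]
gripper_width: 72.9
t 6.95 pos [630.9 267.4 165.8] jaw 42.1 F [0.1 0.9 0.4] w 73.1 q6 -20.1
OFF [-26.9, -281.2, 65.6] ROT [22.1, 0.1, -0.6] rows 7.0
```

View pics/wrist9.png

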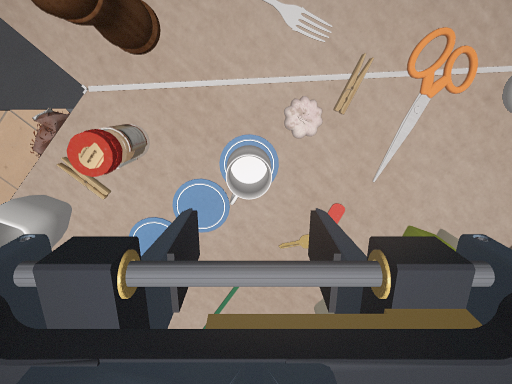

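```bash
python3 -m handwheel '{"gripper":[0,0,0,0,0],"offset":[[-10,-40,9],[-20,-79,18],[-27,-118,27],[-27,-157,37],[-27,-196,46]],"rot":[[5,0,0],[10,0,0],[15,0,0],[20,0,0],[22,0,0]]}'; python3 -c "
from h import *
plan(466,30,190,20)"
```

```text
time_s: 7.37
ee_pos: [511.7, 99.2, 186.1]
ee_rot: [-82.6, 89.9, -152.6]
force: [0.4, -1.1, -0.2]
gripper_width: 91.1
t 7.37 pos [511.7  99.2 186.1] jaw 20.0 F [ 0.4 -1.1 -0.2] w 91.1 q6 -10.2
OFF [-3.8, -66.6, 49.4] ROT [-0.0, 0.0, 0.1] rows 2.0
```

```bash
python3 -m handwheel '{"gripper":[0,0,0,0,0],"offset":[[10,-25,18],[20,-50,37],[20,-67,49],[20,-67,49],[20,-67,49]],"rot":[[0,0,0],[0,0,0],[0,0,0],[0,0,0],[0,0,0]]}'; python3 -m handwheel '{"gripper":[0],"offset":[[0,0,0]],"rot":[[0,0,0]]}'; python3 -c "
from h import *
im=grab_frame('wrist');cv2.imwrite(f'pics/w10.png',im[:,:,::-1])
crop('pics/w10.png','pics/w10c.png',190,320,90,220,5)
plan(466,30,190,20)
print(proj('wrist',(466,30,87)))"
```

```text
time_s: 7.78
ee_pos: [466.5, 31.0, 166.3]
ee_rot: [-120.6, 89.9, 169.4]
force: [1.4, -0.0, -0.3]
gripper_width: 91.1
time_s: 7.87
ee_pos: [467.8, 31.9, 166.7]
ee_rot: [149.5, 90.0, 79.6]
force: [0.6, 1.1, 0.4]
gripper_width: 91.3
t 7.92 pos [468.   32.2 166.8] jaw 20.2 F [-0.5 -0.4  0. ] w 91.5 q6 -17.6
OFF [-23.2, -2.6, 1.4] ROT [0.2, -0.0, -0.0] rows 0.6
[251.69855451 186.76694024]
```

View pics/w10c.png

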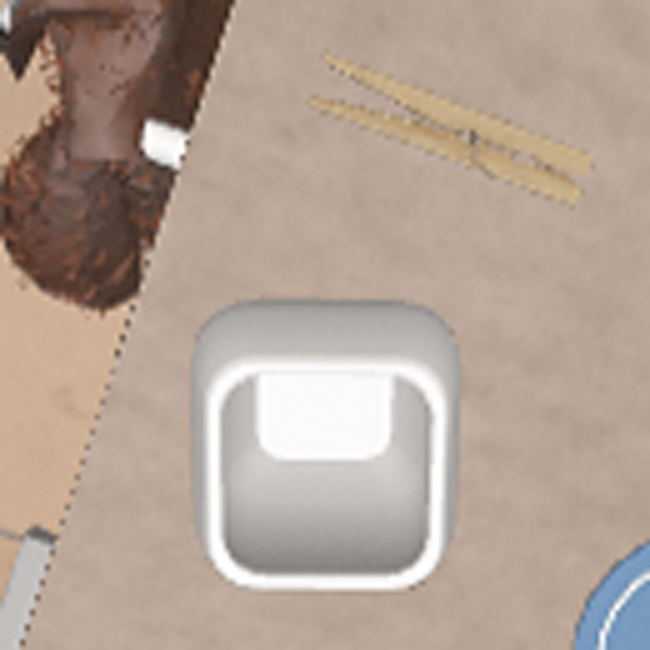

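```bash
python3 -c "
from h import *
c=ray('wrist',254.6,184.0,87);print(c.round(1))
plan(c[0],c[1],25,20.2)"
```

```text
[467.8  33.9  87. ]
t 7.92 pos [468.   32.2 166.8] jaw 20.2 F [-0.5 -0.4  0. ] w 91.5 q6 -17.6
OFF [141.8, 0.4, -1.6] ROT [-0.0, -0.0, -0.0] rows 3.4
```

```bash
python3 -m handwheel '{"gripper":[0,0,0,0,0],"offset":[[40,0.5,-1.5],[80,0.5,-1.5],[115,0.5,-1.5],[135,0.5,-1.5],[141,0.5,-1.5]],"rot":[[0,0,0],[0,0,0],[0,0,0],[0,0,0],[0,0,0]]}'; python3 -m handwheel '{"gripper":[0.6,0.6,0.6,0.6],"offset":[[0,0,0],[0,0,0],[0,0,0],[0,0,0]],"rot":[[0,0,0],[0,0,0],[0,0,0],[0,0,0]]}' 20; python3 -c "
from h import *
im=grab_frame('wrist');cv2.imwrite(f'pics/w11.png',im[:,:,::-1])
plan(467,33.5,170,20.2)"
```

```text
time_s: 8.33
ee_pos: [465.0, 34.0, 22.5]
ee_rot: [-108.1, 89.6, -177.9]
force: [-0.0, 0.0, -0.0]
gripper_width: 91.1
time_s: 8.67
ee_pos: [468.9, 33.3, 27.5]
ee_rot: [71.2, 89.8, 1.4]
force: [-0.3, 0.2, 0.2]
gripper_width: 67.8
t 8.72 pos [468.6  33.3  27.4] jaw 20.1 F [ 1.2 -0.3  0.3] w 63.3 q6 -17.5
OFF [-142.6, -1.0, -0.6] ROT [-0.1, 0.1, -0.2] rows 3.4
```

View pics/w11.png

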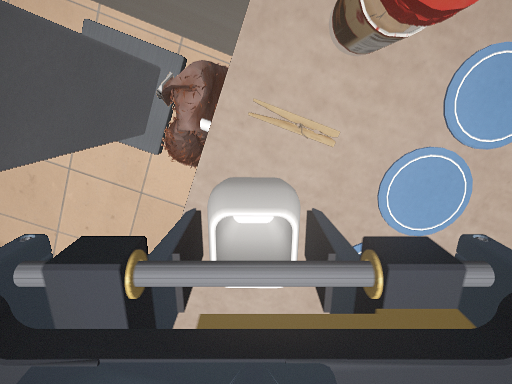

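```bash
python3 -m handwheel '{"gripper":[0.6,0.6,0.6,0.6,0.6],"offset":[[0,0,0],[-15,0,0],[-50,0,0],[-90,0,0],[-130,0,0]],"rot":[[0,0,0],[0,0,0],[0,0,0],[0,0,0],[0,0,0]]}' 20; python3 -c "
from h import *
plan(614,179,150,20.2)"
```

```text
time_s: 9.13
ee_pos: [466.2, 33.0, 157.3]
ee_rot: [-105.6, 89.9, -175.5]
force: [1.9, 0.5, -3.0]
gripper_width: 57.8
t 9.13 pos [466.2  33.  157.3] jaw 20.1 F [ 1.9  0.5 -3. ] w 57.8 q6 -17.5
OFF [7.0, 189.0, -86.3] ROT [-0.1, -0.0, 0.1] rows 5.0
```

```bash
python3 -m handwheel '{"gripper":[0.6,0.6,0.6,0.6,0.6],"offset":[[0,30,-14],[0,68,-31],[0,106,-48],[0,144,-65],[0,182,-83]],"rot":[[0,0,0],[0,0,0],[0,0,0],[0,0,0],[0,0,0]]}' 20; python3 -m handwheel '{"gripper":[0.6,0.6,0.6],"offset":[[20,0,0],[40,0,0],[40,0,0]],"rot":[[0,0,0],[0,0,0],[0,0,0]]}' 20;python3 -c "
from h import *
st=state()
im=grab_frame('wrist');cv2.imwrite(f'pics/w12.png',im[:,:,::-1])
print(coaster_fit('pics/w12.png',st,np.array([614.,179])))
print(coaster_fit('pics/w12.png',st,np.array([602.,92])))
plan(614,179,34,20.2)"
```

```text
time_s: 9.55
ee_pos: [610.2, 174.6, 156.3]
ee_rot: [11.4, 90.0, -58.5]
force: [1.5, -1.0, -2.1]
gripper_width: 57.3
time_s: 9.8
ee_pos: [606.3, 173.1, 111.4]
ee_rot: [-93.9, 89.5, -163.7]
force: [-1.1, -0.5, -2.6]
gripper_width: 57.1
(array([615.9, 178. ]), 121)
(array([602.,  92.]), 0)
t 9.85 pos [607.2 173.  113.6] jaw 20.1 F [ 0.3 -0.8 -1.8] w 57.1 q6 -5.3
OFF [79.5, 8.9, -3.3] ROT [-0.1, -0.0, 0.4] rows 1.9
```

View pics/w12.png

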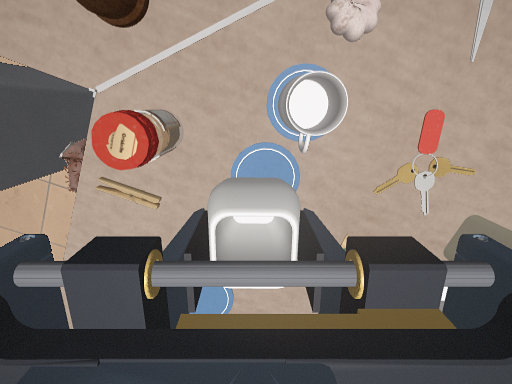

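```bash
python3 -m handwheel '{"gripper":[0.6,0.6,0.6,0.6,0.6],"offset":[[25,9.8,-3],[50,9.8,-3],[65,9.8,-3],[75,9.8,-3],[77,9.8,-3]],"rot":[[0,0,0],[0,0,0],[0,0,0],[0,0,0],[0,0,0]]}' 20; python3 -m handwheel '{"gripper":[0.6,0.6,0.6],"offset":[[0,0,0],[0,0,0],[0,0,0]],"rot":[[0,0,0],[0,0,0],[0,0,0]]}' 20;python3 -c "
from h import *
st=state()
im=grab_frame('wrist');cv2.imwrite(f'pics/w13.png',im[:,:,::-1])
print(coaster_fit('pics/w13.png',st,np.array([614.,179])))
plan(615,178.8,32.5,20.2)"
```

```text
time_s: 10.27
ee_pos: [616.8, 179.0, 38.4]
ee_rot: [-92.8, 89.9, -162.7]
force: [-0.8, 0.0, -2.5]
gripper_width: 57.7
time_s: 10.52
ee_pos: [618.7, 179.8, 40.8]
ee_rot: [83.9, 89.8, 14.1]
force: [-0.1, -0.2, -3.3]
gripper_width: 57.8
(array([616.5, 178.3]), 151)
t 10.57 pos [618.5 179.8  40.6] jaw 20.1 F [ 0.6  0.4 -2. ] w 57.5 q6 -4.9
OFF [8.1, -3.7, -0.3] ROT [-0.1, 0.0, -0.2] rows 0.2
```

View pics/w13.png

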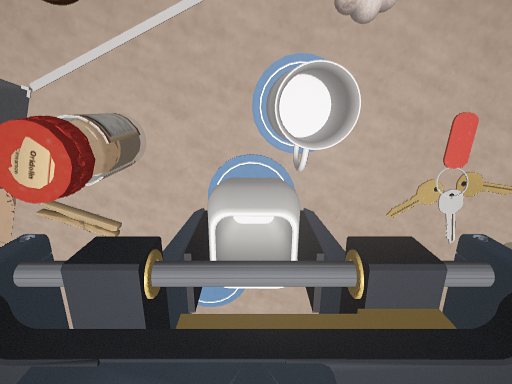

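```bash
python3 -m handwheel '{"gripper":[0.6,0.6,0.6,0.6,0.6],"offset":[[3,-2.7,0],[6,-2.7,0],[7.5,-2.7,0],[9,-2.7,0],[9,-2.7,0]],"rot":[[0,0,0],[0,0,0],[0,0,0],[0,0,0],[0,0,0]]}' 20; python3 -c "
from h import *
plan(616,178.6,32.5,20.2)"
```

```text
time_s: 10.98
ee_pos: [614.9, 178.4, 32.1]
ee_rot: [19.8, 90.0, -50.0]
force: [-2.9, -1.6, 9.6]
gripper_width: 57.2
t 10.98 pos [614.9 178.4  32.1] jaw 20.1 F [-2.9 -1.6  9.6] w 57.2 q6 -4.9
OFF [-0.4, 1.1, 0.2] ROT [-0.1, 0.0, -0.0] rows 0.0
```

```bash
python3 -m handwheel '{"gripper":[0.1,0.1,0.1,0.1],"offset":[[0,0,0],[0,0,0],[0,0,0],[0,0,0]],"rot":[[0,0,0],[0,0,0],[0,0,0],[0,0,0]]}'; python3 -m handwheel '{"gripper":[0.1,0.1,0.1,0.1,0.1],"offset":[[-20,0,0],[-60,0,0],[-100,0,0],[-140,0,0],[-180,0,0]],"rot":[[0,0,0],[0,0,0],[0,0,0],[0,0,0],[0,0,0]]}';  python3 -c "
from h import *
im=grab_frame('wrist');cv2.imwrite(f'pics/w14.png',im[:,:,::-1])
plan(493,175,210,0)"
```

```text
time_s: 11.32
ee_pos: [615.1, 178.7, 29.9]
ee_rot: [51.5, 90.0, -18.4]
force: [-0.0, 0.2, 0.1]
gripper_width: 80.5
time_s: 11.73
ee_pos: [614.7, 178.7, 211.6]
ee_rot: [-88.8, 90.0, -158.6]
force: [0.8, 0.1, 0.1]
gripper_width: 82.0
t 11.78 pos [619.1 179.9 221.3] jaw 20.1 F [3.7 0.8 5.5] w 82.2 q6 -4.9
OFF [9.3, -120.3, -38.8] ROT [20.1, -0.1, -0.9] rows 3.0
```

View pics/w14.png

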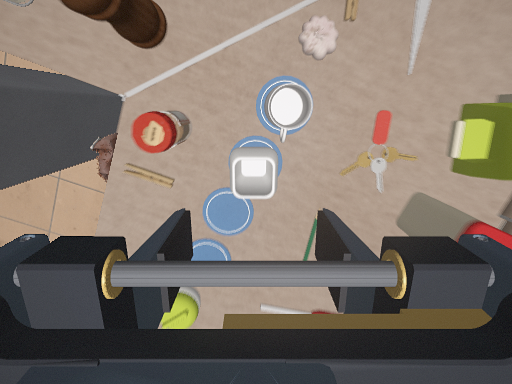

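```bash
python3 -m handwheel '{"gripper":[0.1,0.1,0.1,0.1,0.1],"offset":[[10,-40,-13],[20,-80,-26],[28,-119,-40],[28,-119,-40],[28,-119,-40]],"rot":[[7,0,0],[14,0,0],[20,0,0],[20,0,0],[20,0,0]]}'; python3 -m handwheel '{"gripper":[0,0,0],"offset":[[0,0,0],[0,0,0],[0,0,0]],"rot":[[0,0,0],[0,0,0],[0,0,0]]}'; python3 -c "
from h import *
im=grab_frame('wrist');cv2.imwrite(f'pics/w15.png',im[:,:,::-1])
plan(493,188,66,0)
print(proj('wrist',(493,188,106)))"
```

```text
time_s: 12.2
ee_pos: [486.5, 174.9, 181.2]
ee_rot: [-71.8, 89.9, -161.6]
force: [0.5, -0.3, 0.7]
gripper_width: 82.0
time_s: 12.45
ee_pos: [491.5, 175.6, 182.4]
ee_rot: [101.8, 89.9, 12.0]
force: [-0.1, -0.6, 0.3]
gripper_width: 91.0
t 12.5 pos [491.2 175.6 182.2] jaw 0.1 F [-0.6  0.2  0.3] w 90.8 q6 18.3
OFF [116.2, 1.7, -12.4] ROT [0.1, -0.0, -0.1] rows 2.8
[255.86036365 174.56811891]
```

View pics/w15.png

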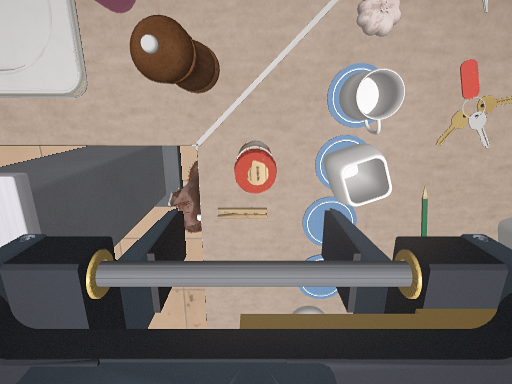

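```bash
python3 -c "
from h import *
crop('pics/w15.png','pics/w15c.png',215,295,130,210,7)"
```

```text
(no output)
```

View pics/w15c.png

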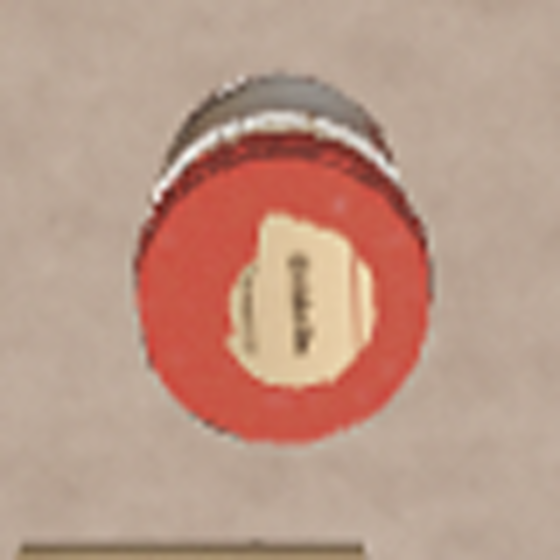

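```bash
python3 -c "
from h import *
c=ray('wrist',255,172.2,106);print(c.round(1))
plan(c[0],c[1],66,0)"
```

```text
[492.1 190.5 106. ]
t 12.5 pos [491.2 175.6 182.2] jaw 0.1 F [-0.6  0.2  0.3] w 90.8 q6 18.3
OFF [116.2, 0.8, -14.9] ROT [0.1, -0.0, -0.1] rows 2.8
```

```bash
python3 -m handwheel '{"gripper":[0,0,0,0,0],"offset":[[20,0.8,-14.5],[55,0.8,-14.5],[90,0.8,-14.5],[114,0.8,-14.5],[114,0.8,-14.5]],"rot":[[0,0,0],[0,0,0],[0,0,0],[0,0,0],[0,0,0]]}'; python3 -m handwheel '{"gripper":[0.8,0.8,0.8,0.8,0.8],"offset":[[0,0,0],[0,0,0],[0,0,0],[0,0,0],[0,0,0]],"rot":[[0,0,0],[0,0,0],[0,0,0],[0,0,0],[0,0,0]]}' 20; python3 -m handwheel '{"gripper":[0.8,0.8],"offset":[[0,0,0],[0,0,0]],"rot":[[0,0,0],[0,0,0]]}' 20; python3 -c "
from h import *
im=grab_frame('wrist');cv2.imwrite(f'pics/w16.png',im[:,:,::-1])
plan(492,190,200,0)"
```

```text
time_s: 12.92
ee_pos: [487.3, 188.5, 63.1]
ee_rot: [-69.2, 89.4, -159.0]
force: [-0.7, -0.2, 0.2]
gripper_width: 91.0
time_s: 13.33
ee_pos: [491.3, 190.1, 69.4]
ee_rot: [107.4, 89.8, 17.6]
force: [1.1, -0.1, 0.4]
gripper_width: 60.9
time_s: 13.5
ee_pos: [490.6, 189.9, 68.6]
ee_rot: [105.2, 89.9, 15.4]
force: [0.6, 0.5, 0.2]
gripper_width: 47.2
t 13.55 pos [490.6 189.9  68.4] jaw 0.1 F [ 0.5 -0.5  0.6] w 43.1 q6 19.8
OFF [-131.5, 1.6, -0.2] ROT [0.1, -0.0, -0.1] rows 3.2
```

View pics/w16.png

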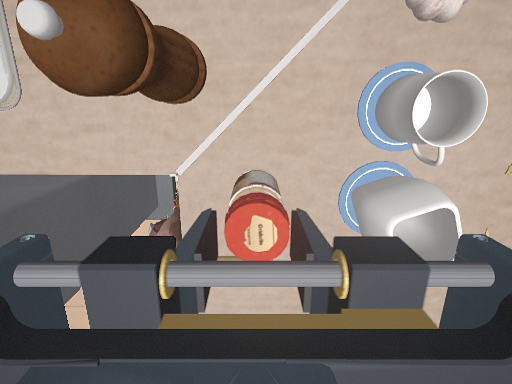

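```bash
python3 -m handwheel '{"gripper":[0.8,0.8,0.8],"offset":[[0,0,0],[0,0,0],[0,0,0]],"rot":[[0,0,0],[0,0,0],[0,0,0]]}' 20; python3 -m handwheel '{"gripper":[0.8,0.8,0.8,0.8,0.8],"offset":[[-15,0,0],[-45,0,0],[-85,0,0],[-120,0,0],[-120,0,0]],"rot":[[0,0,0],[0,0,0],[0,0,0],[0,0,0],[0,0,0]]}' 20; python3 -c "
from h import *
plan(602,92,170,0)"
```

```text
time_s: 13.8
ee_pos: [490.7, 189.9, 68.4]
ee_rot: [103.9, 89.9, 14.0]
force: [-1.1, -1.0, 2.3]
gripper_width: 42.7
time_s: 14.22
ee_pos: [494.2, 191.3, 194.9]
ee_rot: [109.9, 89.2, 20.0]
force: [1.5, 0.1, -0.0]
gripper_width: 42.4
t 14.22 pos [494.2 191.3 194.9] jaw 0.1 F [ 1.5  0.1 -0. ] w 42.4 q6 19.8
OFF [25.8, 107.3, 99.6] ROT [0.1, -0.3, -0.7] rows 3.6
```

```bash
python3 -m handwheel '{"gripper":[0.8,0.8,0.8,0.8,0.8],"offset":[[0,26,24],[8,52,49],[20,78,74],[40,106,98],[50,106,98]],"rot":[[0,0,0],[0,0,0],[0,0,0],[0,0,0],[0,0,0]]}' 20; python3 -m handwheel '{"gripper":[0.8,0.8,0.8],"offset":[[0,0,0],[0,0,0],[0,0,0]],"rot":[[0,0,0],[0,0,0],[0,0,0]]}' 20; python3 -c "
from h import *
st=state()
im=grab_frame('wrist');cv2.imwrite(f'pics/w17.png',im[:,:,::-1])
print(coaster_fit('pics/w17.png',st,np.array([602.,92])))
print(coaster_fit('pics/w17.png',st,np.array([616.,178])))
plan(602,92,74,0)"
```

```text
time_s: 14.63
ee_pos: [599.7, 87.5, 134.7]
ee_rot: [-1.5, 89.8, -91.6]
force: [0.2, -0.1, -1.1]
gripper_width: 42.6
time_s: 14.88
ee_pos: [595.8, 92.8, 138.3]
ee_rot: [-134.5, 90.0, 135.7]
force: [0.0, -0.1, -1.3]
gripper_width: 42.5
(array([602.7,  90.8]), 138)
(array([618.2, 178.1]), 102)
t 14.93 pos [596.1  93.  138.9] jaw 0.2 F [-0.4  0.4 -1.3] w 43.0 q6 7.6
OFF [64.9, 5.8, 1.1] ROT [0.2, -0.0, -0.1] rows 1.6
```

View pics/w17.png

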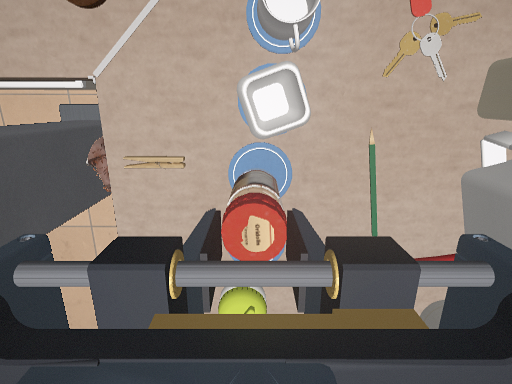

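```bash
python3 -m handwheel '{"gripper":[0.8,0.8,0.8,0.8,0.8],"offset":[[20,5.9,1.8],[40,5.9,1.8],[52,5.9,1.8],[60,5.9,1.8],[60,5.9,1.8]],"rot":[[0,0,0],[0,0,0],[0,0,0],[0,0,0],[0,0,0]]}' 20; python3 -m handwheel '{"gripper":[0.8,0.8,0.8],"offset":[[0,0,0],[0,0,0],[0,0,0]],"rot":[[0,0,0],[0,0,0],[0,0,0]]}' 20; python3 -c "
from h import *
st=state()
im=grab_frame('wrist');cv2.imwrite(f'pics/w18.png',im[:,:,::-1])
print(coaster_fit('pics/w18.png',st,np.array([602.,92])))
plan(602.3,91.3,73.4,0)
crop('pics/w18.png','pics/w18c.png',180,330,130,280,4)"
```

```text
time_s: 15.35
ee_pos: [601.1, 90.9, 77.3]
ee_rot: [-82.1, 89.9, -171.9]
force: [0.3, 0.2, -0.6]
gripper_width: 42.8
time_s: 15.6
ee_pos: [603.2, 90.5, 79.4]
ee_rot: [95.4, 89.8, 5.5]
force: [-0.8, -0.1, -1.4]
gripper_width: 42.8
(array([602.7,  91. ]), 170)
t 15.65 pos [603.1  90.5  79.2] jaw 0.1 F [ 0.   0.3 -0.5] w 43.4 q6 7.3
OFF [5.8, -0.8, -0.8] ROT [0.1, -0.0, -0.1] rows 0.1
```

View pics/w18c.png

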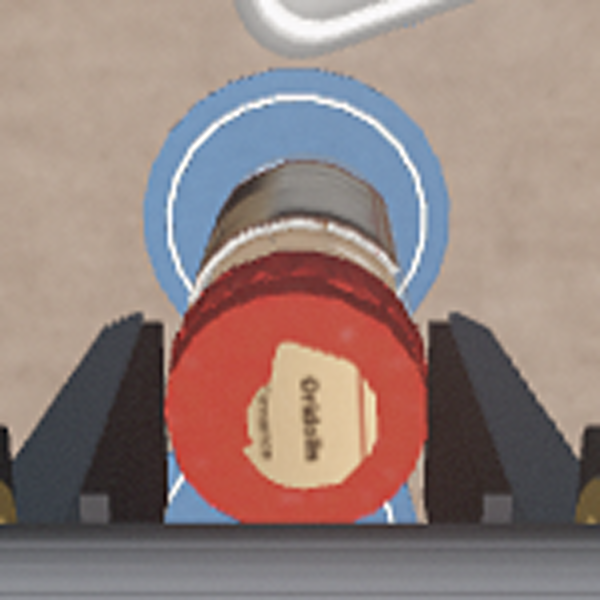

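```bash
python3 -m handwheel '{"gripper":[0.8,0.8,0.8,0.8,0.8],"offset":[[2,-0.8,-2],[4,-0.8,-2],[5.5,-0.8,-2],[6.5,-0.8,-2],[6.5,-0.8,-2]],"rot":[[0,0,0],[0,0,0],[0,0,0],[0,0,0],[0,0,0]]}' 20; python3 -c "
from h import *
st=state()
im=grab_frame('wrist');cv2.imwrite(f'pics/w19.png',im[:,:,::-1])
plan(602.3,91.3,73.4,0)
crop('pics/w19.png','pics/w19c.png',180,330,130,280,4)"
```

```text
time_s: 16.07
ee_pos: [602.4, 92.4, 73.3]
ee_rot: [97.8, 89.9, 8.0]
force: [-0.9, -0.8, 6.9]
gripper_width: 43.0
t 16.12 pos [602.4  92.4  73.2] jaw 0.1 F [-0.2  0.1  6.9] w 43.1 q6 7.5
OFF [-0.2, -0.1, 1.1] ROT [0.1, -0.0, -0.1] rows 0.0
```

View pics/w19c.png

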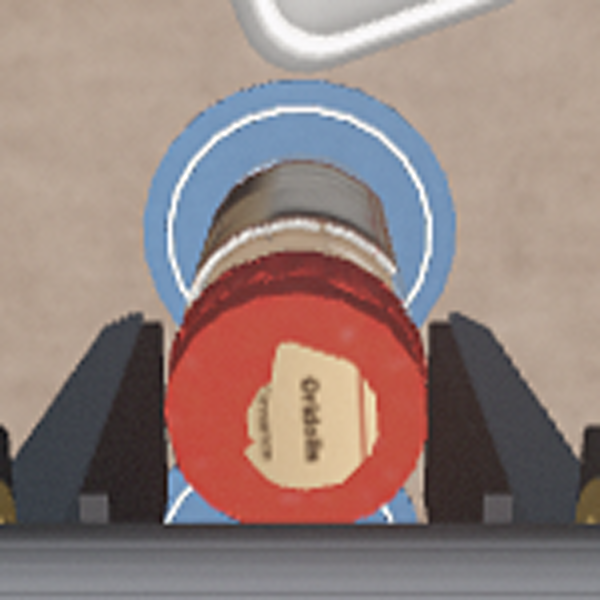

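Down (7 N), with equal margins round the base. Release and retreat toward the mill.

```bash
python3 -m handwheel '{"gripper":[0.3,0.3,0.3,0.3,0.3],"offset":[[0,0,0],[0,0,0],[0,0,0],[0,0,0],[0,0,0]],"rot":[[0,0,0],[0,0,0],[0,0,0],[0,0,0],[0,0,0]]}'; python3 -m handwheel '{"gripper":[0.3,0.3,0.3,0.3,0.3],"offset":[[-20,0,0],[-60,0,0],[-100,0,0],[-140,0,0],[-175,0,0]],"rot":[[0,0,0],[0,0,0],[0,0,0],[0,0,0],[0,0,0]]}';  python3 -c "
from h import *
im=grab_frame('wrist');cv2.imwrite(f'pics/w20.png',im[:,:,::-1])
plan(414,297,240,0)"
```

```text
time_s: 16.53
ee_pos: [601.4, 92.2, 71.2]
ee_rot: [-71.9, 90.0, -161.8]
force: [-0.2, 0.5, 0.4]
gripper_width: 64.0
time_s: 16.95
ee_pos: [601.7, 92.3, 249.2]
ee_rot: [94.6, 89.9, 4.7]
force: [1.9, 0.5, 0.0]
gripper_width: 64.1
t 17.0 pos [605.3  92.8 256.8] jaw 0.1 F [ 2.7 -0.4  5.1] w 64.0 q6 7.5
OFF [14.4, -191.1, -204.6] ROT [0.1, -0.1, -0.9] rows 6.7
```

View pics/w20.png

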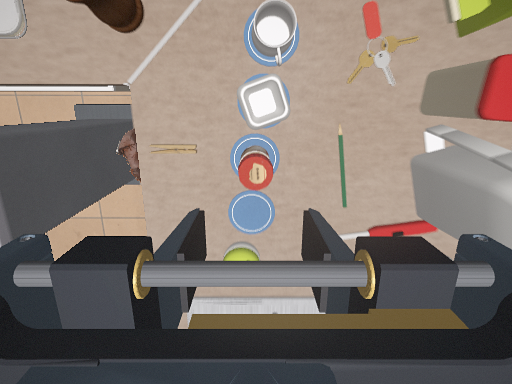

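```bash
python3 -m handwheel '{"gripper":[0.1,0.1,0.1,0.1,0.1],"offset":[[0,-28,-28],[0,-56,-56],[0,-84,-84],[0,-112,-112],[0,-140,-140]],"rot":[[0,0,0],[0,0,0],[0,0,0],[0,0,0],[0,0,0]]}';python3 -m handwheel '{"gripper":[0.1,0.1,0.1,0.1,0.1],"offset":[[0,-25,-25],[0,-50,-50],[0,-50,-50],[0,-50,-50],[0,-50,-50]],"rot":[[0,0,0],[0,0,0],[0,0,0],[0,0,0],[0,0,0]]}';  python3 -c "
from h import *
im=grab_frame('wrist');cv2.imwrite(f'pics/w21.png',im[:,:,::-1])
plan(414,297,121,0)
print(proj('wrist',(414,297,170)),proj('wrist',(414,297,140)))"
```

```text
time_s: 17.42
ee_pos: [459.7, 232.8, 246.1]
ee_rot: [-70.9, 90.0, -160.8]
force: [0.4, 0.4, -0.2]
gripper_width: 82.2
time_s: 17.83
ee_pos: [411.5, 281.6, 246.3]
ee_rot: [32.1, 90.0, -57.7]
force: [0.6, 0.2, -0.2]
gripper_width: 82.1
t 17.88 pos [411.8 281.2 246.3] jaw 0.1 F [-0.5 -0.6  0.4] w 81.9 q6 33.0
OFF [125.3, 2.1, -15.8] ROT [0.1, 0.0, -0.0] rows 3.0
[256.29827545 171.35636892] [256.02646417 165.41481829]
```

View pics/w21.png

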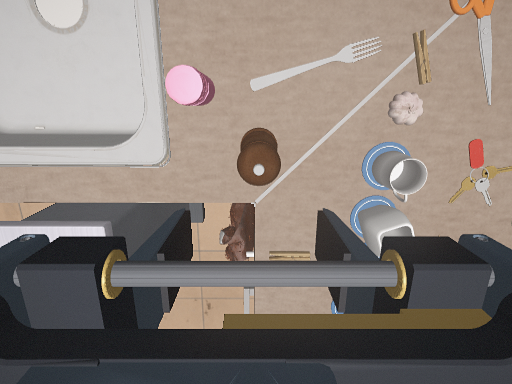

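```bash
python3 -c "
from h import *
crop('pics/w21.png','pics/w21c.png',225,295,120,190,8)
print(ray('wrist',258.8,170,168).round(1),ray('wrist',259,163.5,140).round(1))"
```

```text
[416.6 298.  168. ] [417.3 299.2 140. ]
```

View pics/w21c.png

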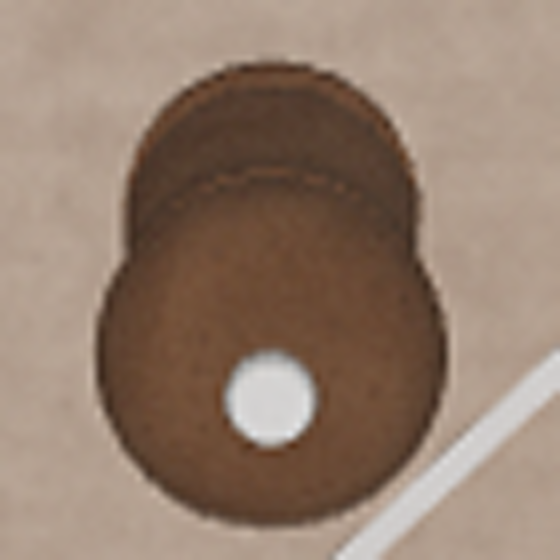

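```bash
python3 -m handwheel '{"gripper":[0.1,0.1,0.1,0.1,0.1],"offset":[[15,4.7,-17],[50,4.7,-17],[90,4.7,-17],[115,4.7,-17],[123,4.7,-17]],"rot":[[0,0,0],[0,0,0],[0,0,0],[0,0,0],[0,0,0]]}'; python3 -m handwheel '{"gripper":[0.7,0.7,0.7,0.7,0.7],"offset":[[0,0,0],[0,0,0],[0,0,0],[0,0,0],[0,0,0]],"rot":[[0,0,0],[0,0,0],[0,0,0],[0,0,0],[0,0,0]]}' 35; python3 -m handwheel '{"gripper":[0.7,0.7,0.7],"offset":[[0,0,0],[0,0,0],[0,0,0]],"rot":[[0,0,0],[0,0,0],[0,0,0]]}' 35; python3 -c "
from h import *
im=grab_frame('wrist');cv2.imwrite(f'pics/w22.png',im[:,:,::-1])
plan(416,298,121,0)"
```

```text
time_s: 18.3
ee_pos: [414.3, 295.9, 119.1]
ee_rot: [-52.8, 89.5, -142.8]
force: [-0.7, 0.0, -0.4]
gripper_width: 82.3
time_s: 18.72
ee_pos: [416.8, 299.4, 125.1]
ee_rot: [122.9, 89.8, 33.0]
force: [-0.7, 0.9, -0.0]
gripper_width: 51.5
time_s: 18.97
ee_pos: [415.9, 299.0, 123.9]
ee_rot: [117.1, 90.0, 27.3]
force: [1.0, -1.0, 0.3]
gripper_width: 31.7
t 19.02 pos [415.9 298.9 123.7] jaw 0.1 F [-0.4  0.3 -0.4] w 28.5 q6 34.3
OFF [2.7, 0.1, 0.9] ROT [0.1, -0.0, -0.0] rows 0.1
```

View pics/w22.png

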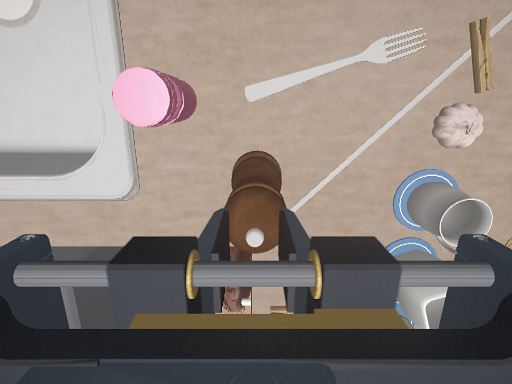

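```bash
python3 -m handwheel '{"gripper":[0.7],"offset":[[0,0,0]],"rot":[[0,0,0]]}' ; python3 -c "
from h import *
st=state();print(st['gripper_width'],st['force'])
crop('pics/w22.png','pics/w22c.png',180,330,140,290,5)
print(ray('wrist',254.8,237.5,168).round(1))
for z in(124,143,160): print(z,[proj('wrist',(416+a,299+b,z)).round(0).tolist() for a in(-14,14,-25,25) for b in (16,-16)])"
```

```text
time_s: 19.1
ee_pos: [415.8, 298.9, 123.6]
ee_rot: [45.9, 90.0, -44.0]
force: [0.7, -0.6, 0.1]
gripper_width: 27.5
27.51914660978808 [ 0.73945587 -0.6464701   0.13864319]
[415.8 299.5 168. ]
124 [[237.0, 193.0], [237.0, 232.0], [273.0, 193.0], [272.0, 232.0], [222.0, 193.0], [223.0, 232.0], [288.0, 193.0], [286.0, 232.0]]
143 [[235.0, 201.0], [236.0, 243.0], [275.0, 201.0], [274.0, 243.0], [219.0, 201.0], [221.0, 243.0], [291.0, 201.0], [289.0, 243.0]]
160 [[233.0, 210.0], [234.0, 254.0], [277.0, 210.0], [276.0, 255.0], [216.0, 210.0], [218.0, 254.0], [294.0, 210.0], [292.0, 255.0]]
```

View pics/w22c.png

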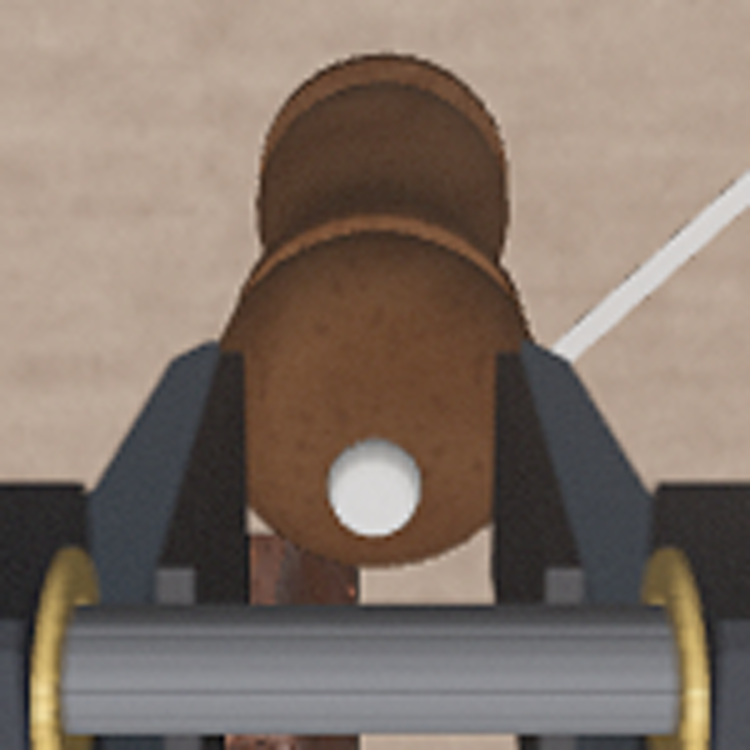

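```bash
python3 -m handwheel '{"gripper":[0.7,0.7,0.7],"offset":[[0,0,0],[0,0,0],[0,0,0]],"rot":[[0,0,0],[0,0,0],[0,0,0]]}' ; python3 -c "
from h import *
im=grab_frame('wrist');cv2.imwrite('pics/w23.png',im[:,:,::-1])
im=grab_frame('top');cv2.imwrite('pics/top23.png',im[:,:,::-1])
im=grab_frame('side');cv2.imwrite('pics/side23.png',im[:,:,::-1])
crop('pics/w23.png','pics/w23c.png',180,330,140,290,5)
crop('pics/side23.png','pics/side23c.png',130,270,130,280,5)
"
```

```text
time_s: 19.35
ee_pos: [415.8, 298.8, 123.5]
ee_rot: [-8.5, 90.0, -98.4]
force: [0.2, 0.8, 0.0]
gripper_width: 27.3
```

View pics/w23c.png

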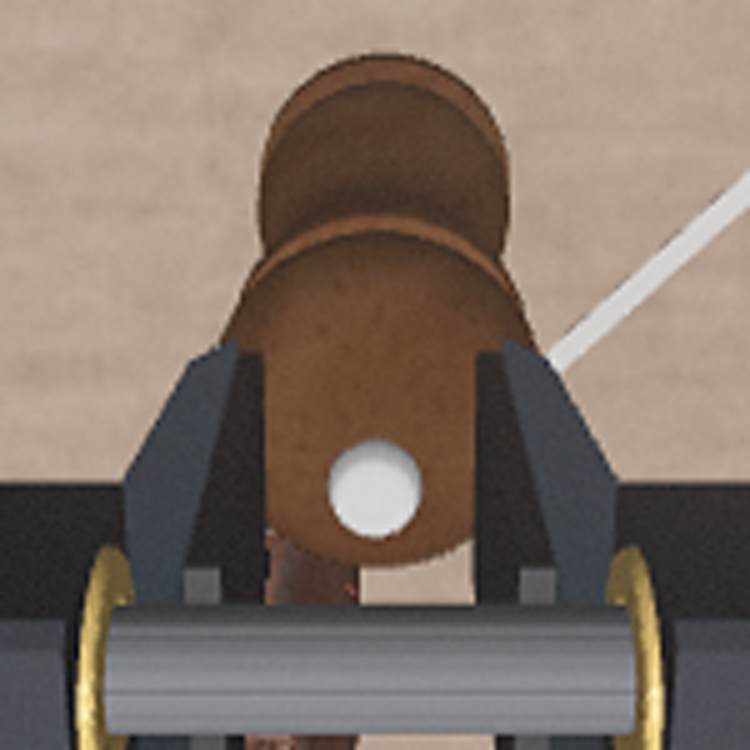

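View pics/side23c.png

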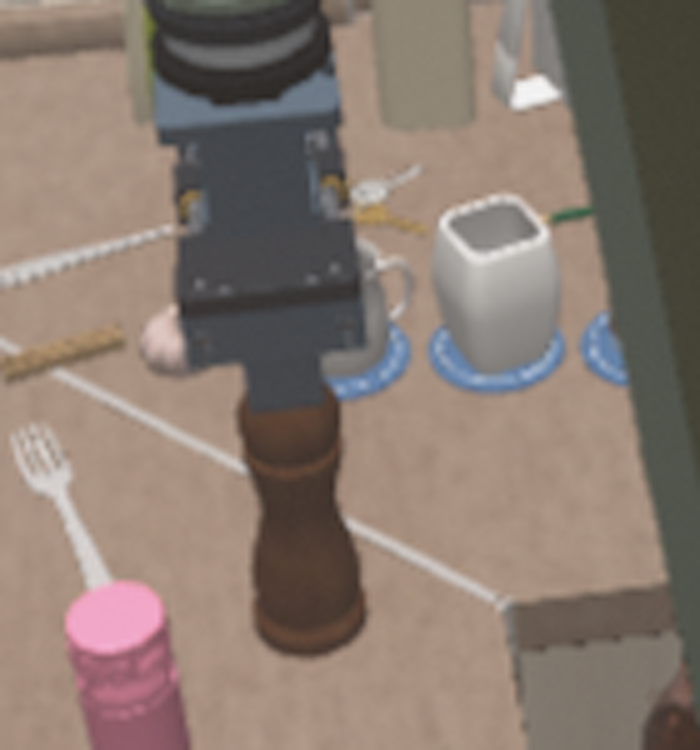

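```bash
python3 -c "
from h import *
st=state();print(st['ee_pos'],st['gripper_width'])
f=lambda p:((proj('side',p)-[130,130])*5).round(0).tolist()
for z in (0,29,100,122,140,165,170): print('axis',z,f((416,299,z)), 'L',f((416,299+25,z)),'R',f((416,299-25,z)))
x=416-14
for y in (-16,16): print('tip',f((x,299+y,123.5)),'outer',f((x-13,299+y,123.5)))
"
```

```text
[415.81724418 298.81691204 123.44824267] 27.29046780378006
axis 0 [313.0, 618.0] L [264.0, 625.0] R [362.0, 612.0]
axis 29 [308.0, 578.0] L [258.0, 584.0] R [358.0, 571.0]
axis 100 [294.0, 472.0] L [242.0, 478.0] R [346.0, 466.0]
axis 122 [290.0, 438.0] L [237.0, 444.0] R [342.0, 431.0]
axis 140 [286.0, 409.0] L [233.0, 415.0] R [339.0, 403.0]
axis 165 [281.0, 368.0] L [227.0, 374.0] R [334.0, 362.0]
axis 170 [280.0, 360.0] L [225.0, 366.0] R [333.0, 353.0]
tip [325.0, 450.0] outer [327.0, 469.0]
tip [257.0, 459.0] outer [259.0, 477.0]
```

```bash
python3 -m handwheel '{"gripper":[0.8,0.8,0.8],"offset":[[0,0,0],[0,0,0],[0,0,0]],"rot":[[0,0,0],[0,0,0],[0,0,0]]}' 15; python3 -c "
from h import *
st=state();print(st['ee_pos'],st['gripper_width'],st['force'])
im=grab_frame('wrist');cv2.imwrite('pics/w24.png',im[:,:,::-1])
crop('pics/w24.png','pics/w24c.png',180,330,140,290,5)"
```

```text
time_s: 19.75
ee_pos: [415.9, 298.9, 123.5]
ee_rot: [57.3, 90.0, -32.6]
force: [-0.4, -0.0, 0.4]
gripper_width: 18.6
[415.85110329 298.85469358 123.50583415] 18.586422774043758 [-0.4217332  -0.04783015  0.38669621]
```

View pics/w24c.png

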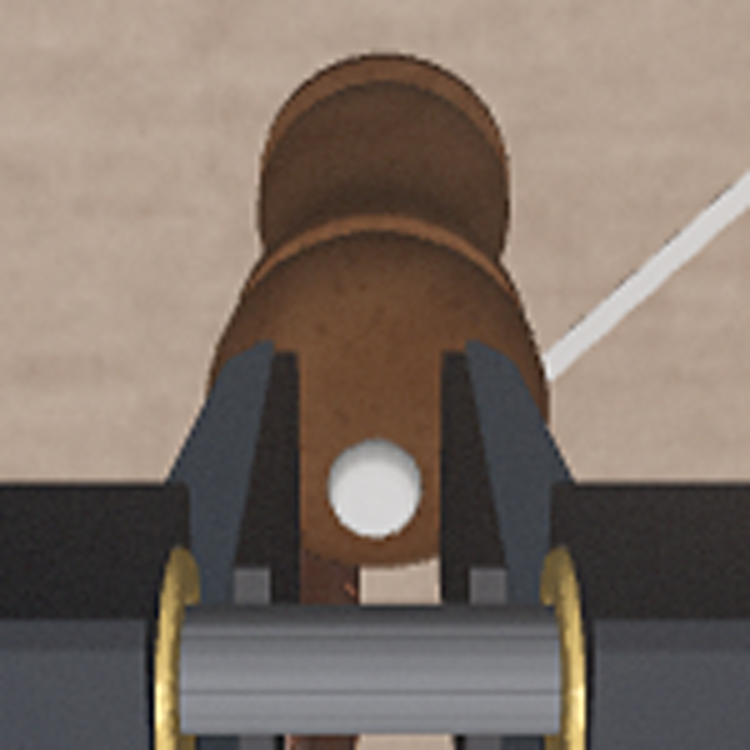

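```bash
python3 -c "
from h import *
P=np.array([622.2,256.3,106])
R=Rj(42)
im=cv2.imread('pics/side7.png')
im=cv2.resize(im[90:200,140:260],None,fx=6,fy=6,interpolation=cv2.INTER_CUBIC)
for d,col in ((0,(0,0,255)),(-19,(0,255,0)),(-38,(255,0,0)),(-79,(0,255,255))):
  for y in (-25.5,25.5):
    for z in (-16,16):
      q=(proj('side',P+R@np.array([d,y,z]))-[140,90])*6+2.5
      cv2.circle(im,tuple(int(v) for v in q),3,col,-1)
cv2.imwrite('pics/s7c.png',im)
"
```

```text
(no output)
```

View pics/s7c.png

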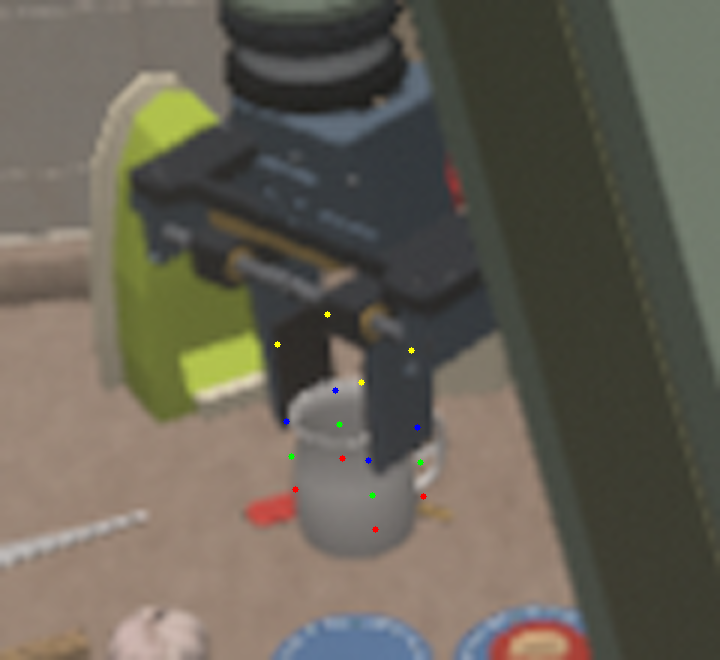

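The side view shows the finger tips end about 35 mm behind the reported TCP. So the jug and cup were held near their rims, and here the pads sit above the mill's head. I'll open, go 35 mm lower and grip the ball.

```bash
python3 -m handwheel '{"gripper":[0.1,0.1,0.1,0.1,0.1],"offset":[[0,0,0],[0,0,0],[0,0,0],[0,0,0],[0,0,0]],"rot":[[0,0,0],[0,0,0],[0,0,0],[0,0,0],[0,0,0]]}'; python3 -m handwheel '{"gripper":[0.1,0.1,0.1,0.1,0.1],"offset":[[0,0,0],[0,0.3,0],[0,0.3,0],[0,0.3,0],[0,0.3,0]],"rot":[[0,0,0],[0,0,0],[0,0,0],[0,0,0],[0,0,0]]}'; python3 -c "
from h import *
plan(416,299,89,0)"
```

```text
time_s: 20.22
ee_pos: [415.8, 298.8, 123.5]
ee_rot: [6.8, 90.0, -83.1]
force: [0.2, -0.9, -0.7]
gripper_width: 49.1
time_s: 20.63
ee_pos: [416.2, 298.9, 123.5]
ee_rot: [14.4, 90.0, -75.4]
force: [-0.2, -1.1, 0.0]
gripper_width: 81.3
t 20.63 pos [416.2 298.9 123.5] jaw 0.1 F [-0.2 -1.1  0. ] w 81.3 q6 34.3
OFF [34.5, -0.2, -0.1] ROT [0.1, 0.0, -0.0] rows 0.8
```

```bash
python3 -m handwheel '{"gripper":[0.1,0.1,0.1,0.1,0.1],"offset":[[10,0,0],[20,0,0],[30,0,0],[36,0,0],[36,0,0]],"rot":[[0,0,0],[0,0,0],[0,0,0],[0,0,0],[0,0,0]]}'; python3 -m handwheel '{"gripper":[0.6,0.6,0.6,0.6,0.6],"offset":[[0,0,0],[0,0,0],[0,0,0],[0,0,0],[0,0,0]],"rot":[[0,0,0],[0,0,0],[0,0,0],[0,0,0],[0,0,0]]}' 35; python3 -m handwheel '{"gripper":[0.6,0.6,0.6],"offset":[[0,0,0],[0,0,0],[0,0,0]],"rot":[[0,0,0],[0,0,0],[0,0,0]]}' 35; python3 -c "
from h import *
im=grab_frame('wrist');cv2.imwrite(f'pics/w25.png',im[:,:,::-1])
im=grab_frame('side');cv2.imwrite('pics/side25.png',im[:,:,::-1])
crop('pics/side25.png','pics/side25c.png',130,270,130,280,4)
plan(416,298,221,0)"
```

```text
time_s: 21.05
ee_pos: [414.8, 297.9, 85.3]
ee_rot: [-54.3, 89.7, -144.2]
force: [0.5, 0.3, 0.1]
gripper_width: 82.2
time_s: 21.47
ee_pos: [416.4, 299.0, 87.9]
ee_rot: [118.0, 90.0, 28.1]
force: [0.5, -0.5, -0.3]
gripper_width: 51.8
time_s: 21.72
ee_pos: [416.3, 299.0, 87.8]
ee_rot: [122.7, 90.0, 32.8]
force: [0.9, 0.0, 2.3]
gripper_width: 46.7
t 21.82 pos [416.4 299.   87.8] jaw 0.1 F [0.3 0.1 2.1] w 46.6 q6 34.3
OFF [-133.2, -0.3, 0.9] ROT [0.1, -0.0, -0.0] rows 3.2
```

View pics/w25.png

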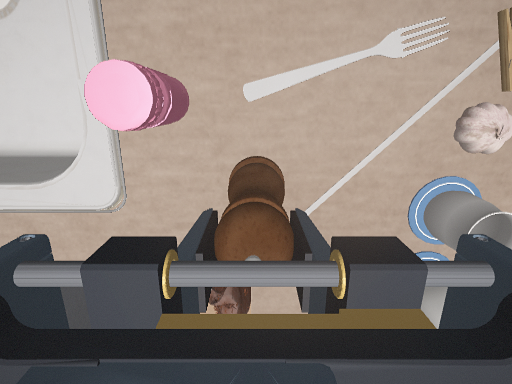

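View pics/side25c.png

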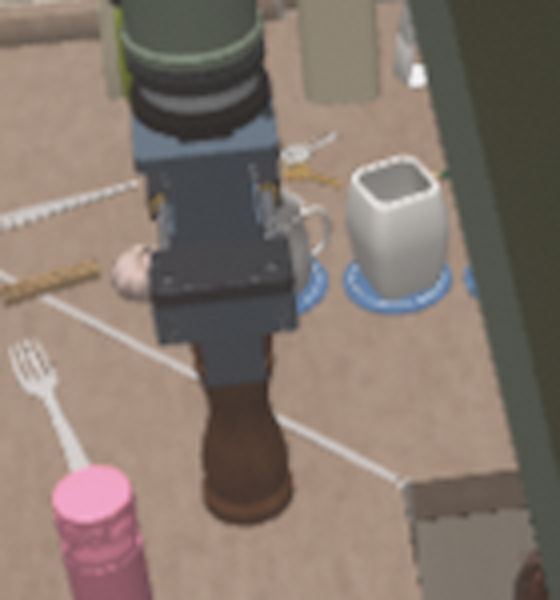

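```bash
python3 -m handwheel '{"gripper":[0.6,0.6,0.6,0.6,0.6],"offset":[[-12,0,0],[-40,0,0],[-75,0,0],[-110,0,0],[-140,0,0]],"rot":[[0,0,0],[0,0,0],[0,0,0],[0,0,0],[0,0,0]]}' 35; python3 -c "
from h import *
plan(596,0,225,0)"
```

```text
time_s: 22.23
ee_pos: [416.0, 298.7, 229.2]
ee_rot: [86.4, 90.0, -3.5]
force: [0.7, 1.0, -1.7]
gripper_width: 46.7
t 22.23 pos [416.  298.7 229.2] jaw 0.1 F [ 0.7  1.  -1.7] w 46.7 q6 34.3
OFF [4.3, 179.4, 299.1] ROT [0.1, 0.0, -0.0] rows 8.4
```

```bash
python3 -m handwheel '{"gripper":[0.6,0.6,0.6,0.6,0.6],"offset":[[0,10,20],[0,25,50],[0,42,82],[0,60,115],[0,80,148]],"rot":[[0,0,0],[0,0,0],[0,0,0],[0,0,0],[0,0,0]]}' 35; python3 -m handwheel '{"gripper":[0.6,0.6,0.6,0.6,0.6],"offset":[[0,20,33],[0,40,66],[0,65,98],[0,85,125],[0,95,140]],"rot":[[0,0,0],[0,0,0],[0,0,0],[0,0,0],[0,0,0]]}' 35;python3 -c "
from h import *
plan(596,0,225,0)"
```

```text
time_s: 22.65
ee_pos: [496.2, 149.5, 227.1]
ee_rot: [-72.7, 89.9, -162.5]
force: [-0.3, 1.2, -2.1]
gripper_width: 46.6
time_s: 23.07
ee_pos: [593.4, 7.6, 226.4]
ee_rot: [-15.6, 89.9, -105.6]
force: [0.0, -0.0, -1.3]
gripper_width: 46.5
t 23.07 pos [593.4   7.6 226.4] jaw -0.0 F [ 0.  -0.  -1.3] w 46.5 q6 -0.3
OFF [1.4, 2.6, 7.6] ROT [-0.0, 0.1, 0.0] rows 0.2
```

```bash
python3 -m handwheel '{"gripper":[0.6,0.6,0.6,0.6,0.6],"offset":[[0,2,7.5],[25,3,7.5],[55,3,7.5],[75,3,7.5],[75,3,7.5]],"rot":[[0,0,0],[0,0,0],[0,0,0],[0,0,0],[0,0,0]]}' 35; python3 -m handwheel '{"gripper":[0.6,0.6,0.6],"offset":[[0,0,0],[0,0,0],[0,0,0]],"rot":[[0,0,0],[0,0,0],[0,0,0]]}' 35;python3 -c "
from h import *
st=state()
for n in ('wrist','side'):
  im=grab_frame(n);cv2.imwrite(f'pics/{n}26.png',im[:,:,::-1])
print(coaster_fit('pics/wrist26.png',st,np.array([596.,0])))
plan(596,0,93,0)"
```

```text
time_s: 23.48
ee_pos: [590.3, 4.4, 147.5]
ee_rot: [-92.2, 89.3, 177.9]
force: [-1.4, -0.4, -3.1]
gripper_width: 46.9
time_s: 23.73
ee_pos: [595.9, 4.1, 154.6]
ee_rot: [88.9, 89.8, -1.0]
force: [0.3, -0.0, -1.6]
gripper_width: 47.2
(array([597.6,  -2.6]), 134)
t 23.83 pos [595.6   3.9 154.3] jaw 0.1 F [ 0.4  0.3 -1. ] w 46.9 q6 -0.9
OFF [61.3, 0.2, 3.9] ROT [0.1, 0.0, -0.2] rows 1.5
```

View pics/wrist26.png

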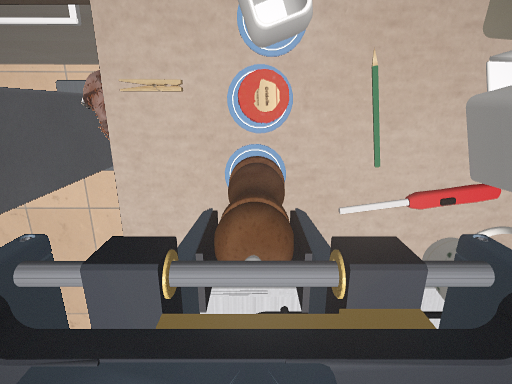

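View pics/side26.png

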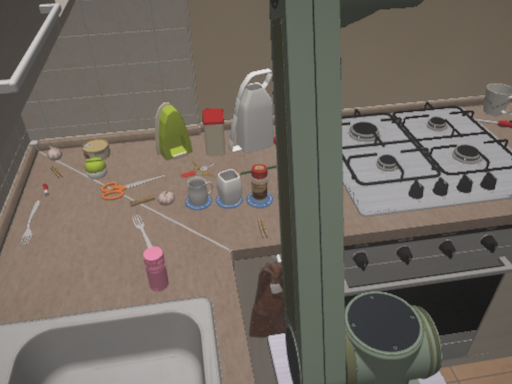

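```bash
python3 -m handwheel '{"gripper":[0.6,0.6,0.6,0.6,0.6],"offset":[[15,1.4,5],[30,1.4,5],[45,1.4,5],[54,1.4,5],[54,1.4,5]],"rot":[[0,0,0],[0,0,0],[0,0,0],[0,0,0],[0,0,0]]}' 35; python3 -m handwheel '{"gripper":[0.6,0.6,0.6],"offset":[[0,0,0],[0,0,0],[0,0,0]],"rot":[[0,0,0],[0,0,0],[0,0,0]]}' 35;python3 -c "
from h import *
st=state()
for n in ('wrist',):
  im=grab_frame(n);cv2.imwrite(f'pics/{n}27.png',im[:,:,::-1])
print(coaster_fit('pics/wrist27.png',st,np.array([596.,0])))
crop('pics/wrist27.png','pics/w27c.png',180,330,130,280,4)
plan(597.2,-1,93,0)"
```

```text
time_s: 24.25
ee_pos: [595.0, -1.2, 97.1]
ee_rot: [-90.3, 89.8, 179.9]
force: [0.1, 0.1, -1.5]
gripper_width: 46.8
time_s: 24.5
ee_pos: [597.1, -1.2, 99.8]
ee_rot: [86.1, 89.9, -3.8]
force: [-0.2, 0.3, -1.4]
gripper_width: 46.6
(array([596.8,  -2.1]), 199)
t 24.55 pos [596.9  -1.3  99.7] jaw 0.1 F [-0.   0.2 -1.7] w 46.7 q6 -1.3
OFF [6.7, 0.2, -0.3] ROT [0.1, 0.0, -0.1] rows 0.2
```

View pics/w27c.png

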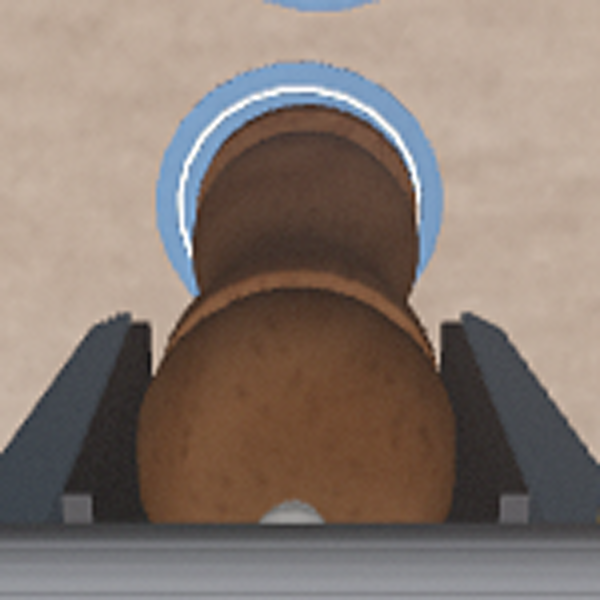

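```bash
python3 -m handwheel '{"gripper":[0.6,0.6,0.6,0.6,0.6],"offset":[[2,-1.3,0],[4,-1.3,0],[6,-1.3,0],[7.5,-1.3,0],[7.5,-1.3,0]],"rot":[[0,0,0],[0,0,0],[0,0,0],[0,0,0],[0,0,0]]}' 35; python3 -c "
from h import *
st=state()
im=grab_frame('wrist');cv2.imwrite(f'pics/wrist28.png',im[:,:,::-1])
crop('pics/wrist28.png','pics/w28c.png',180,330,130,280,4)
plan(597.2,-1,93,0)"
```

```text
time_s: 24.97
ee_pos: [595.3, -1.3, 92.8]
ee_rot: [82.7, 89.9, -7.2]
force: [-1.4, -0.3, 8.1]
gripper_width: 46.6
t 25.02 pos [595.3  -1.4  92.8] jaw 0.1 F [-1.4 -0.5  7.6] w 46.7 q6 -1.3
OFF [-0.2, 1.9, -0.3] ROT [0.1, 0.0, -0.1] rows 0.0
```

View pics/w28c.png

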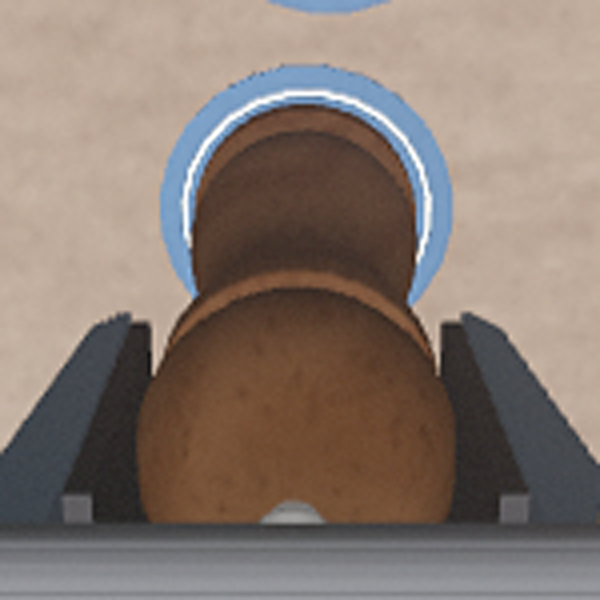

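```bash
python3 -m handwheel '{"gripper":[0.3,0.2,0.1,0.1,0.1],"offset":[[0,0,0],[0,0,0],[0,0,0],[0,0,0],[0,0,0]],"rot":[[0,0,0],[0,0,0],[0,0,0],[0,0,0],[0,0,0]]}'; python3 -m handwheel '{"gripper":[0.1,0.1,0.1],"offset":[[0,0,0],[0,0,0],[0,0,0]],"rot":[[0,0,0],[0,0,0],[0,0,0]]}'; python3 -c "
from h import *
plan(597,-1,250,0)"
```

```text
time_s: 25.43
ee_pos: [594.8, -1.3, 90.7]
ee_rot: [-79.9, 90.0, -169.8]
force: [0.5, 0.1, 0.6]
gripper_width: 77.6
time_s: 25.68
ee_pos: [594.9, -1.3, 91.0]
ee_rot: [-55.0, 90.0, -144.9]
force: [1.0, -0.4, -0.3]
gripper_width: 82.0
t 25.68 pos [594.9  -1.3  91. ] jaw 0.1 F [ 1.  -0.4 -0.3] w 82.0 q6 -1.3
OFF [-159.0, 2.1, -0.3] ROT [0.1, 0.0, 0.0] rows 3.8
```

```bash
python3 -m handwheel '{"gripper":[0.1,0.1,0.1,0.1,0.1],"offset":[[-20,0,0],[-60,0,0],[-100,0,0],[-140,0,0],[-170,0,0]],"rot":[[0,0,0],[0,0,0],[0,0,0],[0,0,0],[0,0,0]]}'; python3 -m handwheel '{"gripper":[0.1,0.1,0.1,0.1,0.1],"offset":[[0,-40,0],[0,-80,0],[0,-120,0],[0,-160,0],[0,-160,0]],"rot":[[0,0,0],[0,0,0],[0,0,0],[0,0,0],[0,0,0]]}'; python3 -m handwheel '{"gripper":[0.1,0.1,0.1],"offset":[[0,0,0],[0,0,0],[0,0,0]],"rot":[[0,0,0],[0,0,0],[0,0,0]]}'; python3 -c "
from h import *
plan(597,-1,250,0)
for n in ('wrist','side','top'):
  im=grab_frame(n);cv2.imwrite(f'pics/{n}30.png',im[:,:,::-1])
crop('pics/top30.png','pics/top30c.png',150,390,120,260,3)
crop('pics/side30.png','pics/side30c.png',130,350,130,240,3)"
```

```text
time_s: 26.1
ee_pos: [595.5, -1.3, 264.8]
ee_rot: [87.8, 89.8, -2.1]
force: [0.8, 0.1, -0.7]
gripper_width: 82.0
time_s: 26.52
ee_pos: [427.3, -1.5, 261.0]
ee_rot: [-89.9, 89.7, -179.7]
force: [-0.2, -0.1, -0.0]
gripper_width: 82.3
time_s: 26.77
ee_pos: [436.1, -1.6, 261.2]
ee_rot: [83.6, 89.9, -6.3]
force: [1.2, 0.4, 0.1]
gripper_width: 81.9
t 26.77 pos [436.1  -1.6 261.2] jaw 0.1 F [1.2 0.4 0.1] w 81.9 q6 -1.8
OFF [11.3, 160.9, -0.3] ROT [0.1, 0.0, -0.1] rows 3.9
```

View pics/top30c.png

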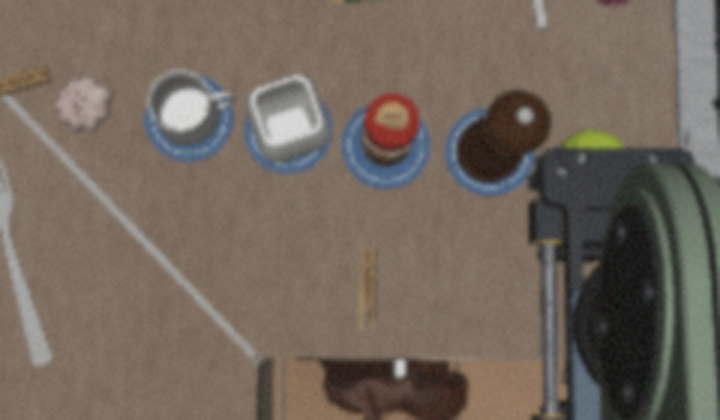

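View pics/side30c.png

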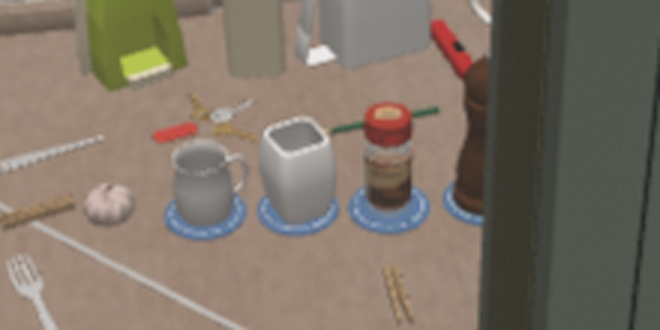

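View pics/wrist30.png

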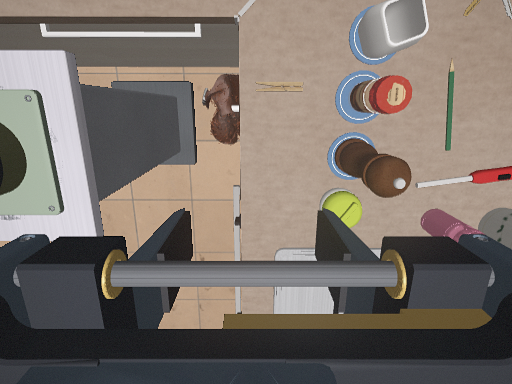

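```bash
python3 - <<'E'
from h import *
it=[((626.4,267.8),28.5,26,70),((616,178.4),31,28,92),((602.4,91.4),21.5,22.5,111),((597,-1),29,25,145)]
def ov(n,src,out,x0,x1,y0,y1,s):
    im=cv2.imread(src)[y0:y1,x0:x1]; im=cv2.resize(im,None,fx=s,fy=s,interpolation=cv2.INTER_CUBIC)
    a=np.linspace(0,2*np.pi,60)
    for c,rb,rt,h in it:
        for r,z,col in ((40,5,(0,255,255)),(rb,5,(0,0,255)),(rt,h,(0,255,0))):
            P=np.array([(proj(n,(c[0]+r*np.cos(t),c[1]+r*np.sin(t),z))-[x0,y0]+.5)*s for t in a]).astype(int)
            cv2.polylines(im,[P],True,col,1)
    cv2.imwrite(out,im)
ov('top','pics/top30.png','pics/ovt.png',180,350,130,200,4.5)
ov('side','pics/side30.png','pics/ovs.png',170,300,140,220,6)
E
```

```text
(no output)
```

View pics/ovt.png

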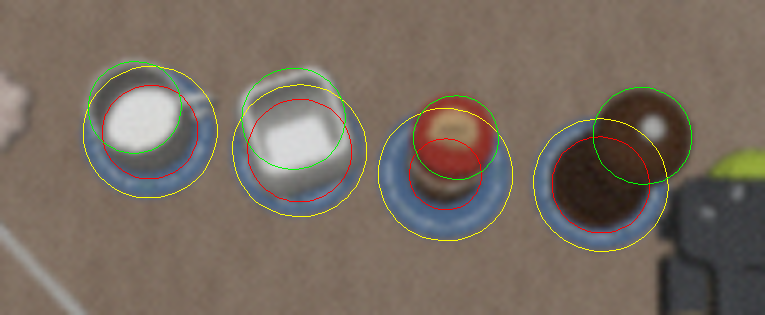

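View pics/ovs.png

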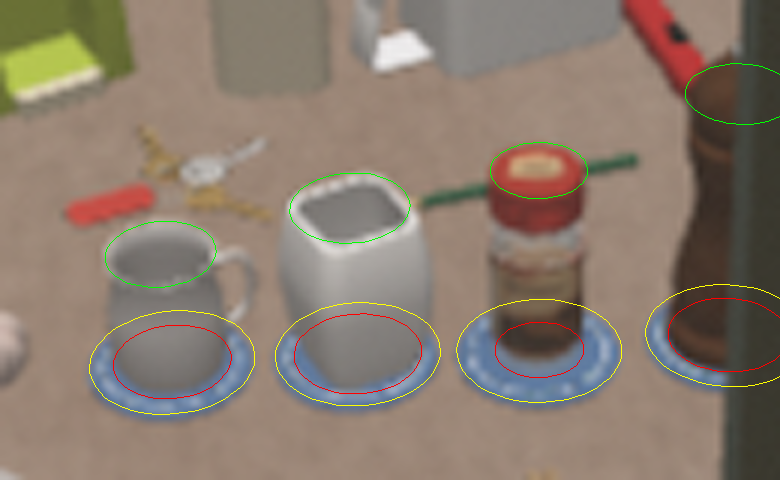

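```bash
python3 -m handwheel '{"gripper":[0.1,0.1,0.1,0.1,0.1],"offset":[[-35,20,0],[-60,50,0],[-60,90,-20],[-60,130,-35],[-60,164,-50]],"rot":[[0,0,0],[0,0,0],[0,0,0],[0,0,0],[0,0,0]]}'; python3 -m handwheel '{"gripper":[0.1,0.1,0.1],"offset":[[0,0,0],[0,0,0],[0,0,0]],"rot":[[0,0,0],[0,0,0],[0,0,0]]}'; python3 -c "
from h import *
plan(597,190,320,0)
st=state()
for n in ('wrist',):
  im=grab_frame(n);cv2.imwrite(f'pics/{n}31.png',im[:,:,::-1])
for g in ((626,268),(616,178),(602,92),(597,-1)): print(coaster_fit('pics/wrist31.png',st,np.array(g,float)))
crop('pics/wrist31.png','pics/w31c.png',170,340,0,200,4)"
```

```text
time_s: 27.33
ee_pos: [601.3, 49.2, 321.1]
ee_rot: [76.1, 89.9, -13.8]
force: [-0.0, -0.7, 0.6]
gripper_width: 82.3
time_s: 27.58
ee_pos: [598.9, 48.7, 320.0]
ee_rot: [-79.2, 89.9, -169.0]
force: [-0.4, -0.0, 0.6]
gripper_width: 82.0
t 27.58 pos [598.9  48.7 320. ] jaw 0.1 F [-0.4 -0.   0.6] w 82.0 q6 3.4
OFF [-0.1, -1.5, -141.3] ROT [0.1, 0.0, 0.1] rows 3.4
(array([625.7, 270.8]), 134)
(array([615.6, 183. ]), 110)
(array([602.5,  94.1]), 158)
(array([597.2,  -3. ]), 117)
```

View pics/w31c.png

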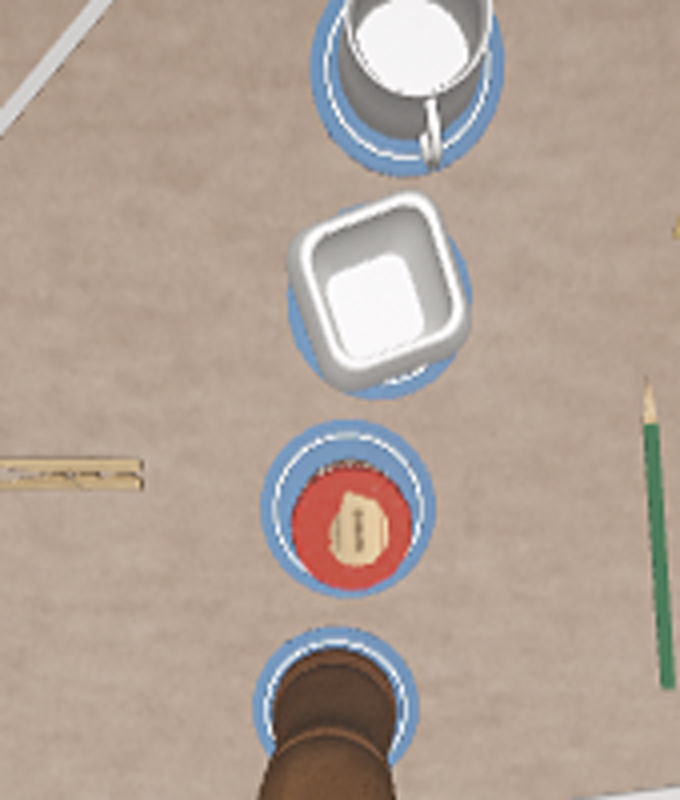

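```bash
python3 -c "
from h import *
f=lambda u,v,z: ray('wrist',170-.4+u/4,v/4-.4,z).round(1)
print('jar',f(352,527,111),'c3',f(348,508,5)); print('cup rim',f(382,281,92),'c2',f(380,298,5)); print('jug',f(419,25,70),'c1',f(407,78,5)); print('millbase', f(336,706,5),'c4',f(336.5,708,5))"
python3 -m handwheel '{"gripper":[0.1,0.1,0.1],"offset":[[0,0,-40],[0,0,-80],[0,0,-120]],"rot":[[0,0,0],[0,0,0],[0,0,0]]}'; python3 -m handwheel '{"gripper":[0.1,0.1,0.1,0.1],"offset":[[0,0,0],[0,0,0],[0,0,0],[0,0,0]],"rot":[[0,0,0],[0,0,0],[0,0,0],[0,0,0]]}'; python3 -c "
from h import *
im=grab_frame('wrist');cv2.imwrite('pics/wrist32.png',im[:,:,::-1])
crop('pics/wrist32.png','pics/w32c.png',190,340,60,230,4)"
```

```text
jar [603.4  93.2 111. ] c3 [603.   92.6   5. ]
cup rim [613.8 178.   92. ] c2 [616.3 181.1   5. ]
jug [626.6 264.6  70. ] c1 [626.2 264.9   5. ]
millbase [5.978e+02 3.000e-01 5.000e+00] c4 [598.   -0.6   5. ]
time_s: 27.88
ee_pos: [597.6, 168.6, 322.6]
ee_rot: [101.0, 89.9, 10.9]
force: [0.3, 0.2, -0.6]
gripper_width: 82.1
time_s: 28.22
ee_pos: [598.2, 167.2, 321.8]
ee_rot: [65.0, 89.9, -25.0]
force: [1.1, 0.3, -0.3]
gripper_width: 82.1
```

View pics/w32c.png

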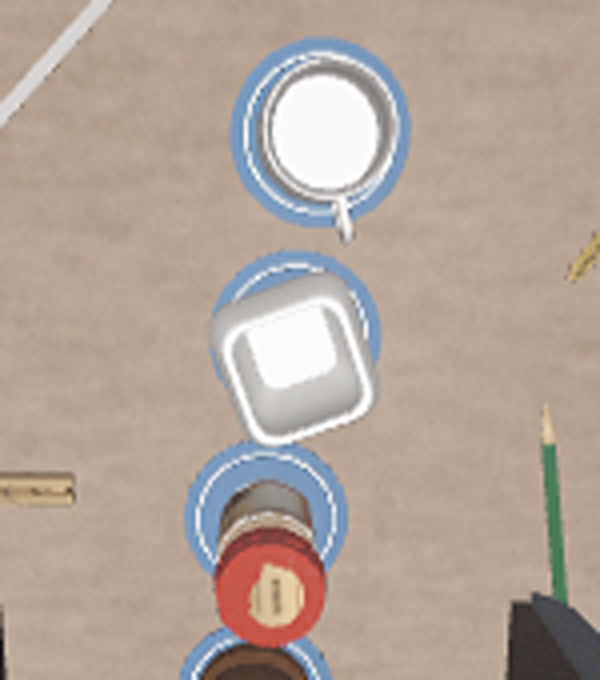

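```bash
python3 -c "
from h import *
st={'ee_pos':np.array([436.1,-1.6,261.2]),'ee_rot':np.array([83.6,89.9,-6.3])}
hsv=cv2.cvtColor(cv2.imread('pics/wrist30.png'),cv2.COLOR_BGR2HSV)
N,L,S,C=cv2.connectedComponentsWithStats(cv2.inRange(hsv,(28,120,80),(45,255,255)))
i=1+S[1:,4].argmax();print(C[i],ray('wrist',*C[i],40,st))
st=state();print(st['force'],st['qvel'].round(2))
job_done()"
```

```text
[344.3569869  206.95960699] [582.42308705 -77.3825121   40.        ]
[ 0.43849279 -0.09856571  0.32034039] [-0.15  0.35 -0.18  0.16 -0.05  0.16]
the job is handed in; nothing more can be done
```

I stood the four items on the coasters in order of height and handed the job in at about 28 s. From the green timer to the garlic they are: pepper mill on coaster 4, spice jar on 3, white cup on 2, steel jug on 1.

- **Standing and centring:** the last wrist, side and top pictures show all four upright with the gripper well clear. Measured centres are within about 4 mm of the coaster centres; the cup is furthest off.
- **Finger tips:** the tips end about 35 mm behind the reported TCP. The jug and cup were therefore held near their rims, and the first close on the mill gripped nothing. I opened, went 35 mm lower and gripped the mill by its head.
- **Timer and garlic:** the garlic sits at the same pixels as at the start. My last look at the timer, an oblique view, put it about 6 mm from the first measurement. I take that as measuring error, since I saw no contact force near it, but I did not confirm it with a second view.
- **Coaster overlay:** drawing the expected outlines on the side picture left them about 1 px off the coasters, which I put down to calibration.

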